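# Bleed the air manifold

## Robot

A 6-joint arm with a two-finger parallel gripper is mounted at the origin on the work surface. World frame = base frame: x ahead of the robot, y to its left, z up, the work surface at z = 0. Lengths are in mm, angles in rad, forces in N, time in s.
With the tool pointing down it reaches from about 350 to 875 mm from the base axis. Payload 4.2 kg.
Tool frame: the origin (TCP) lies at the very end of the fingers, on their centre line; the grasp point (between the pads) lies 19 mm behind it (arm.tcp_to_grasp is the x of the grasp point in the tool frame, in mm); x points along the fingers, z is the direction in which the jaws open and shut, and the axes are right-handed (so a half turn about x gives the same grasp; the last joint's range is limited). The gripper opens to 85 mm and grips with 20 to 120 N. Pads are 22 mm wide; open, the fingers measure 114 mm over their backs; the gripper's body (76 mm by 85 mm) begins 54 mm behind the grasp point. The pads swing forward as they close: fully open they stand 13 mm farther back than shut.
Start: joints at [0.259, 0.385, 0.008, 0, -1.194, -0.259], TCP at [624.979, 0.025, 194.812] pointing down, gripper open.
Joint ranges: [-3.14, 3.14], [-1.21, 2.06], [-1.07, 1.41], [-3.16, 2.05], [-2.99, -0.16], [-3.1, 3.1]. Speed limits (rad/s): [2.79, 2.79, 3.14, 3.14, 3.14, 3.14].

## Interface

Orientations are given as a unit quaternion [x, y, z, w].
In Python, from bench import status, get_image, job, arm gives the robot as it stands.
- The arm moves only by the tool apply_moves, never from a script. Its argument "targets" is text: rows parted by semicolons, each of 5 numbers parted by spaces: the shift along the tool's x, y, z in mm, then the turn about the tool's x in degrees, then the gripper's target within -1 to 1 (shut at 1, half-way at 0, fully open at -1). In form: dx dy dz spin hand; .... A call has 1 to 10 rows; each row is the pose to reach, as a shift and turn from the pose commanded when the call began, along the tool's axes at that moment; what a row does not reach only later rows make up. A row lasts 1/12 s, in which the tool goes at most 41.7 mm and 7.16 degrees, less where a joint would pass 70% of its speed; a pose out of reach is approached as far as the arm can. A call with a gripper value outside its range is refused whole. The fingers move at their own pace and stop on an object; the grip force is fixed at half the most. Time passes only in rows, so rows that repeat a pose let the fingers close. It gives the time, the measured TCP pose, the force and the opening at its end, in the units of the state.
- status.read_state(): the state, without advancing time (a new reading comes with each control period).
- get_image(name): name is "scene" or "side" or "wrist"; returns a dict with "img" (480x640x3 uint8, red, green, blue), "mtx" (3x3 intrinsics, pixels), "world_from_camera" (4x4, takes a point from camera to world coordinates). Camera axes: x right, y down, z forward; pixel columns grow to the right and rows downward; lengths in mm; the calibration is good to about 2 mm. A picture is of the moment at which its call begins. There is no depth.
- job.job_done(): hands the job in, once; it reports no verdict.
The state is a dict: "clock": time; "joints": joint angles; "joint_vel": joint speeds; "joint_efforts": joint torques, N m; "position": TCP position; "ee_rot": TCP orientation; "contact_force": force on the tool from outside, world axes, zero at the start; "wrist_torque": the same for the moment, N m; "gripper_width": finger opening in mm.
Only numpy, scipy, OpenCV 4.12 (cv2) and the standard library are available. Lean on these libraries where they do the work, as an engineer would, in place of code of your own. Each camera call takes 0.05 s, during which the arm holds its last target.

## Task

Bleed the leftover air out of the manifold on the bench: unscrew the small knurled lock nut of its bleed valve (anticlockwise from above) all the way up to its stop and let go of it, then press the freed valve tip fully down, hold it down for about a second and let it spring back up. Leave the nut unscrewed, do not turn the larger knurled flow knob, and leave the spanner, hose fitting and wood offcut beside the manifold where they are.

Things in the scene. Friction and masses are not known exactly. Their poses are not given: they have to be found in the camera images.
- manifold: aluminium bar 50 x 280 mm, its top 45 mm above the bench, fixed, each time in another place and yaw. Origin: centre of its underside; z up, y along the bar. Three fittings stand on its top, one in the middle and one 90 mm to either side, in any order: the bleed valve, the flow valve and a round pressure gauge (dial 42 mm across, reaching 66 mm above the bar).
- nut_center (a point): centre of the bleed valve's knurled brass lock nut: an upright cylinder 16 mm across, 10 mm high; z up. Tight, as at the start, its centre is 90 mm above the bench. Below it a slim stem 11 mm across goes on for 30 mm, down to a 25 mm hex foot; the valve pin comes out of its top. It rises 1.8 mm along the pin per rad unscrewed: turned while held at one height, it pushes the pin down.
- lock_nut (a joint): turn of the lock nut in rad: 0 tight (always so at the start), growing as it is unscrewed, anticlockwise seen from above; the stop is at 3.0. Friction 0.06 N m: it stays where it is left. It takes several grasps; from 2.8 on the tip is free to go fully down.
- pin_tip (a point): top of the valve tip (steel, a head 8 mm across and 6 mm high on a 6 mm pin), on the valve's axis, at rest 111 mm above the bench: 16 mm above the nut's top when the nut is tight, 10.6 mm when it is fully unscrewed. z up.
- valve_pin (a joint): how far the valve tip is pressed down, in m: 0 up, 0.005 fully down. Its spring pushes back with 3 N at 0 and 8 N at 0.005. The nut rides on the pin: tight, it blocks the tip; the tip can go down only as far as the nut has risen (1.8 mm per rad).
- flow_knob_mark (a point): a point near the rim (14 mm from the axis) on the top face of the flow valve's knob, a plain knurled brass knob 31 mm across and 16 mm high with a flat top 91 mm above the bench and no pin; it turns easily and must stay as it is.
- wrench: loose open-ended spanner 180 mm long, lying in front of (robot's side of) the manifold; origin in its middle, underside.
- coupler: loose brass and steel hose fitting, 23 mm across, 30 mm high, standing behind the manifold; origin at the centre of its underside.
- offcut: loose wood offcut 50 x 90 x 20 mm behind the manifold; origin at the centre of its underside.

How it is judged:
By the outcome, as a careful person would: the job done as asked, in the order asked, and still so for the second after the job is handed in, with the robot touching nothing.
It also fails if it takes over 64 s, if anything falls off the work surface, if the arm or the gripper's body presses on something with over 40 N, if the wrist force passes 120 N, or if a joint passes its speed limit or range.

## Working session

There is one attempt and no reset: what is moved stays moved. The work goes in short steps, Python scripts to look and compute and a tool call to move; the robot and the scene stay as the last step left them, time stands still between calls to the robot, and variables do not carry over. Pictures are saved under pics/ and viewed, and the job is handed in when it is done.

Besides the shell and the picture viewer there is one more tool, called after "Call:" in YAML: its name, and indented under it one key for each argument. apply_moves: Moves the arm, as the interface text tells. Its arguments: {"type":"object","properties":{"targets":{"type":"string"}},"required":["targets"]}

```bash
mkdir -p pics; python3 - <<'E'
from bench import status,get_image,arm
import cv2
s=status.read_state();print(s)
for n in("scene","side","wrist"):
    d=get_image(n);cv2.imwrite(f"pics/{n}0.png",d["img"][:,:,::-1]);print(n,d["mtx"].tolist(),d["world_from_camera"].round(3).tolist())
E
```

```text
{'clock': 0.0, 'joints': array([ 2.58591331e-01,  3.85535854e-01,  6.59695738e-03, -5.46960096e-04,
       -1.19401685e+00, -2.58603428e-01]), 'joint_vel': array([-2.16498691e-04, -7.01203962e-04, -5.62487503e-04,  2.37476591e-03,
       -5.94343346e-04, -4.37161427e-05]), 'joint_efforts': array([-9.55001960e-04, -3.92286408e+01,  1.88399577e+01,  4.18616563e+00,
       -4.72148502e-03,  8.27910434e-07]), 'position': array([6.24309285e+02, 1.83348859e-02, 1.93715775e+02]), 'ee_rot': array([-7.06322295e-01,  9.70973027e-05,  7.07890390e-01,  5.41441065e-05]), 'contact_force': array([-0.54076834, -0.59063366, -0.57602653]), 'wrist_torque': array([-0.01603235,  0.00872108, -0.00875925]), 'gripper_width': 85.6777534266736}
scene [[594.9307830951274, 0.0, 314.0613946033651], [0.0, 594.9307830951274, 241.36608383688144], [0.0, 0.0, 1.0]] [[-0.501, 0.464, -0.73, 1104.114], [0.865, 0.247, -0.436, 344.97], [-0.022, -0.85, -0.526, 479.998], [0.0, 0.0, 0.0, 1.0]]
side [[594.1952354227353, 0.0, 319.2233619740939], [0.0, 594.1952354227353, 236.8677735731848], [0.0, 0.0, 1.0]] [[0.888, -0.335, 0.316, 380.581], [-0.46, -0.649, 0.606, -373.24], [0.003, -0.683, -0.73, 589.004], [0.0, 0.0, 0.0, 1.0]]
wrist [[353.75406806458204, 0.0, 322.19481768859333], [0.0, 353.75406806458204, 238.91758163473907], [0.0, 0.0, 1.0]] [[-1.0, -0.0, -0.002, 625.233], [-0.001, 0.962, 0.273, -70.12], [0.002, 0.273, -0.962, 372.955], [0.0, 0.0, 0.0, 1.0]]
```

View pics/scene0.png

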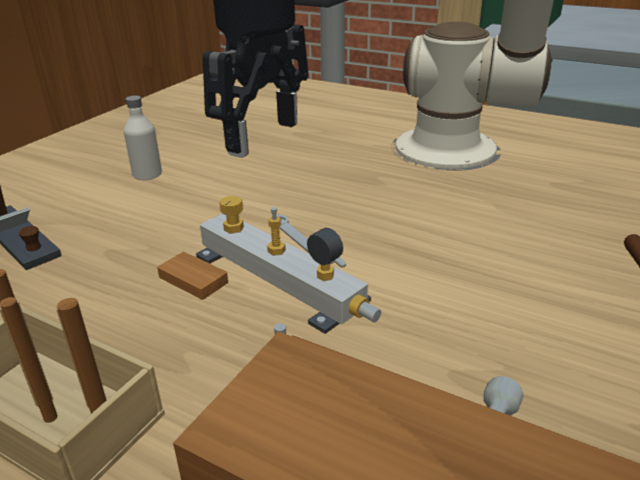

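View pics/side0.png

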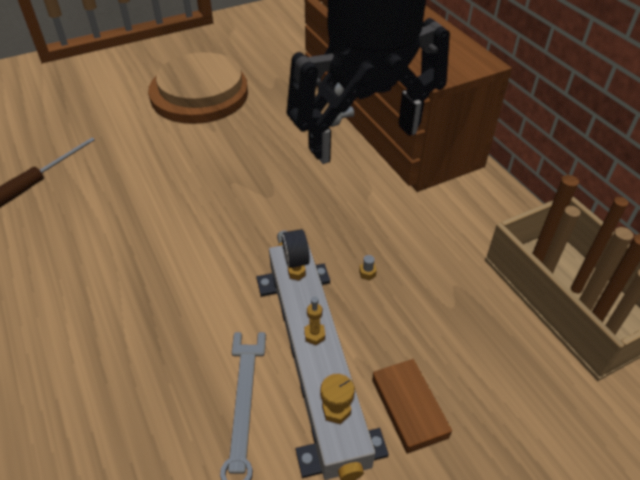

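View pics/wrist0.png

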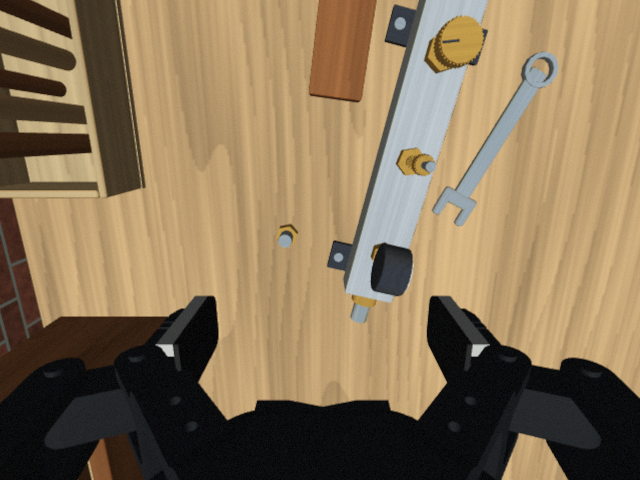

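Middle fitting is the bleed valve. Its steel tip is at about (274,211) in scene, (314,299) in side and (430,167) in wrist. I'll refine these positions with zoomed crops.

```bash
python3 - <<'E'
import cv2,numpy as np
o=[]
for n,(u,v) in dict(scene=(275,225),side=(315,315),wrist=(420,165)).items():
    c=cv2.imread(f"pics/{n}0.png")[v-30:v+30,u-20:u+20]
    o.append(cv2.resize(c,None,fx=6,fy=6,interpolation=0)); 
cv2.imwrite("pics/crop0.png",np.hstack(o))
E
```

```text
(no output)
```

View pics/crop0.png

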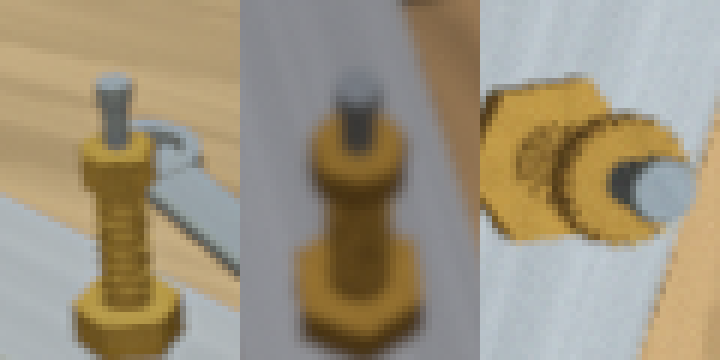

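```bash
cat > h.py <<'E'
import numpy as np
def ray(d,uv):
    T=d["world_from_camera"];r=T[:3,:3]@np.linalg.solve(d["mtx"],[uv[0],uv[1],1]);return T[:3,3],r/np.linalg.norm(r)
def onplane(d,uv,z):
    o,r=ray(d,uv);return o+r*(z-o[2])/r[2]
def tri(l):
    A=0;b=0
    for d,uv in l:
        o,r=ray(d,uv);P=np.eye(3)-np.outer(r,r);A=A+P;b=b+P@o
    return np.linalg.solve(A,b)
E
python3 - <<'E'
from h import *
from bench import get_image
S,D,W=[get_image(n) for n in("scene","side","wrist")]
p=[(S,(273.5,207.7)),(D,(314,298.7)),(W,(430.2,166.5))]
print("tri",tri(p).round(1))
for q in p: print(onplane(*q,111).round(1), end=' ')
print("nut",onplane(W,(422.8,164.2),95).round(1), "knob",onplane(W,(460,42),91).round(1))
E
```

```text
tri [544.8 -49.9 110.6]
[544.1 -49.9 111. ] [543.8 -49.9 111. ] [546.4 -50.4 111. ] nut [547.5 -51.   95. ] knob [ 526.4 -136.6   91. ]
```

Call:
apply_moves:
  targets: "0 25 40 0 -0.3; 20 50 79 0 0; 50 50 79 0 0.2; 50 50 79 0 0.3; 50 50 79 0 0.3; 50 50 79 0 0.3; 50 50 79 0 0.3; 50 50 79 0 0.3"

```text
clock: 0.97
position: [548.1, -49.3, 146.2]
ee_rot: [0.708, 0.0, -0.706, 0.0]
contact_force: [-0.2, 0.2, 0.9]
gripper_width: 30.4
```

```bash
python3 - <<'E'
from bench import get_image,status
import cv2
d=get_image("wrist");cv2.imwrite("pics/w1.png",d["img"][:,:,::-1])
d=get_image("scene");cv2.imwrite("pics/s1.png",d["img"][100:340,100:420,::-1])
s=status.read_state();print(s["position"],s["joints"],s["gripper_width"],s["contact_force"])
E
```

```text
[547.29697914 -49.46481554 145.63959505] [ 2.05033974e-01  2.97734685e-01 -2.53283503e-01  2.06154583e-04
 -1.01780796e+00 -2.04523459e-01] 30.29006758158868 [-0.03046493 -0.2013746   0.57639997]
```

View pics/w1.png

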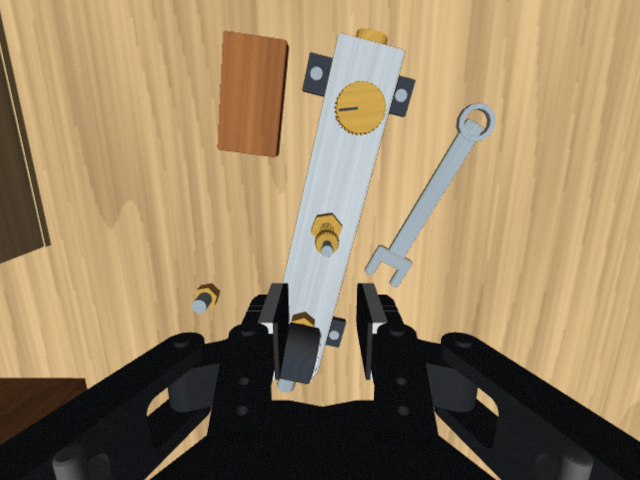

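View pics/s1.png

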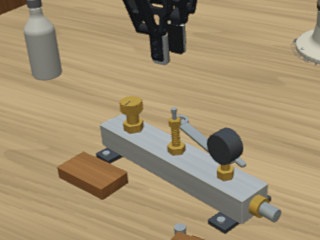

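```bash
python3 - <<'E'
from h import *
from bench import get_image,status
import cv2
W=get_image("wrist")
print(W["world_from_camera"].round(2).tolist())
cv2.imwrite("pics/c1.png",cv2.resize(W["img"][200:280,280:380,::-1],None,fx=7,fy=7,interpolation=0))
for uv,z in [((327,250),111),((327,241),95),((360.5,107),91)]: print(onplane(W,uv,z).round(1))
print(status.read_state()["position"])
E
```

```text
[[-1.0, -0.0, 0.0, 547.45], [-0.0, 0.96, 0.27, -119.63], [-0.0, 0.27, -0.96, 324.73], [0.0, 0.0, 0.0, 1.0]]
[544.8 -51.5 111. ]
[544.6 -52.8  95. ]
[ 524.2 -138.3   91. ]
[546.9179181  -49.54837501 145.38194949]
```

View pics/c1.png

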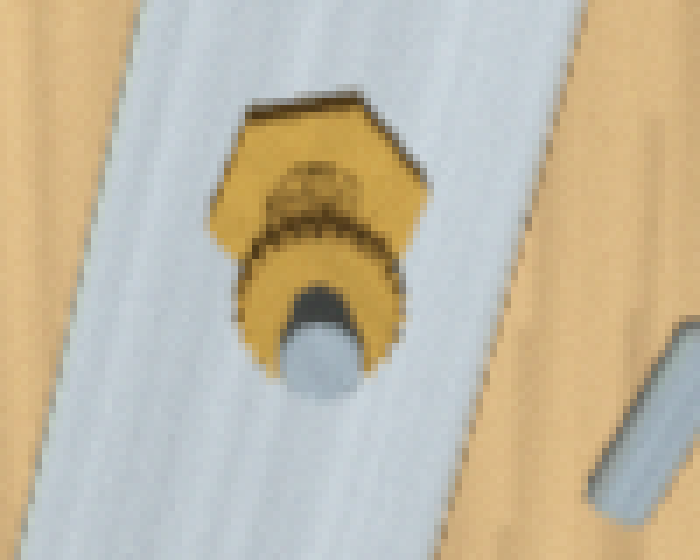

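Call:
apply_moves:
  targets: "0 1.2 1.9 7 0.3; 0 1.2 1.9 14 0.3; 0 1.2 1.9 21 0.3; 0 1.2 1.9 28 0.3; 0 1.2 1.9 35 0.3; 0 1.2 1.9 42 0.3; 0 1.2 1.9 49 0.3; 0 1.2 1.9 56 0.3; 0 1.2 1.9 63 0.3; 0 1.2 1.9 70 0.3"

```text
clock: 1.95
position: [544.5, -51.0, 145.1]
ee_rot: [0.578, -0.407, -0.578, -0.407]
contact_force: [0.6, -0.4, -0.9]
gripper_width: 29.9
```

Call:
apply_moves:
  targets: "0 0 0 7 0.3; 0 0 0 14 0.3; 0 0 0 20 0.3; 0 0 0 20 0.3; 0 0 0 20 0.3; 0 0 0 20 0.3"

```text
clock: 2.45
position: [544.3, -51.1, 144.9]
ee_rot: [0.501, -0.499, -0.501, -0.499]
contact_force: [0.8, 0.0, 0.1]
gripper_width: 30.1
```

```bash
python3 - <<'E'
from h import *
from bench import get_image,status
import cv2
W=get_image("wrist")
print(W["world_from_camera"].round(3).tolist())
cv2.imwrite("pics/w2.png",W["img"][:,:,::-1])
cv2.imwrite("pics/c2.png",cv2.resize(W["img"][210:290,280:380,::-1],None,fx=7,fy=7,interpolation=0))
for i in range(1):
  s=status.read_state();print(s["position"],s["joints"].round(3),s["ee_rot"].round(4))
E
```

```text
[[-0.003, 0.962, 0.274, 475.275], [1.0, 0.003, 0.001, -51.973], [-0.0, 0.274, -0.962, 324.03], [0.0, 0.0, 0.0, 1.0]]
[544.19867431 -51.08601007 144.88044322] [ 0.203  0.295 -0.26  -0.    -1.016 -1.772] [ 0.5005 -0.4995 -0.5005 -0.4996]
```

View pics/w2.png

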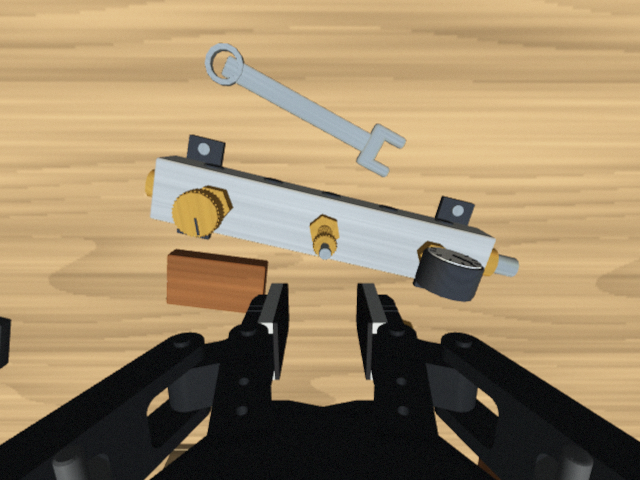

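View pics/c2.png

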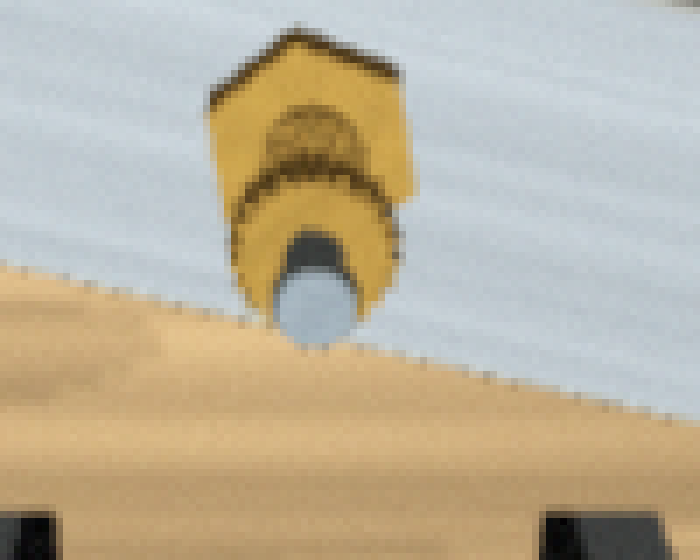

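```bash
python3 - <<'E'
from h import *
from bench import get_image,status
W=get_image("wrist")
print(onplane(W,(324.6,253.1),111).round(2), W["world_from_camera"][:3,3])
for i in range(2): print(status.read_state()["position"])
E
```

```text
[545.3  -50.31 111.  ] [475.2363265  -51.96175479 324.00122544]
[544.17653107 -51.12364663 144.86597615]
[544.17653107 -51.12364663 144.86597615]
```

Call:
apply_moves:
  targets: "0 -1.1 0.7 0 0.3; 15 -1.1 0.7 0 0.3; 30 -1.1 0.7 0 0.3; 45 -1.1 0.7 0 0.3; 55 -1.1 0.7 0 0.3; 65 -1.1 0.7 0 0.3; 74 -1.1 0.7 0 0.3; 74 -1.1 0.7 0 0.3; 74 -1.1 0.7 0 0.3; 74 -1.1 0.7 0 0.3"

```text
clock: 3.38
position: [545.8, -50.4, 71.4]
ee_rot: [0.5, -0.5, -0.5, -0.5]
contact_force: [0.2, -0.1, 0.4]
gripper_width: 29.5
```

```bash
python3 - <<'E'
from bench import get_image,status
import cv2
import numpy as np
a=get_image("scene")["img"][130:330,180:380,::-1];b=get_image("side")["img"][200:400,220:420,::-1]
cv2.imwrite("pics/d1.png",cv2.resize(np.hstack([a,b]),None,fx=2,fy=2))
s=status.read_state();print(s["position"],s["contact_force"],s["gripper_width"])
E
```

```text
[545.83443145 -50.39456554  71.61702005] [ 1.04189689e+00 -2.42395293e-01 -7.67081534e-05] 29.91336672844574
```

View pics/d1.png

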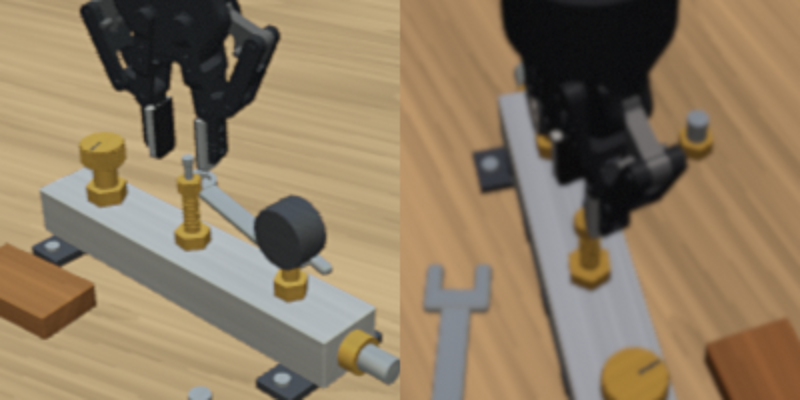

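```bash
python3 - <<'E'
from bench import get_image,status
import cv2
import numpy as np
o=[]
for n,(u,v) in (("scene",(180,130)),("side",(220,200))):
    d=get_image(n);M=np.linalg.inv(d["world_from_camera"]);K=d["mtx"]
    for p in [(545.3,-50.4,111),(545.3,-50.4,71),(545.3,-65.4,71),(545.3,-35.4,71)]:
        c=M[:3]@[*p,1];c=K@c;print(n,p,(c[:2]/c[2]).round(1),((c[:2]/c[2]-[u,v])*2).round())
    o.append(d["img"][v:v+200,u:u+200,::-1])
cv2.imwrite("pics/d2.png",cv2.resize(np.hstack(o),None,fx=2,fy=2))
s=status.read_state();print(s["clock"],s["position"],s["contact_force"],s["gripper_width"])
E
```

```text
scene (545.3, -50.4, 111) [272.6 208. ] [185. 156.]
scene (545.3, -50.4, 71) [274.4 234.3] [189. 209.]
scene (545.3, -65.4, 71) [265.1 231.6] [170. 203.]
scene (545.3, -35.4, 71) [283.9 237.1] [208. 214.]
side (545.3, -50.4, 111) [315.6 298.5] [191. 197.]
side (545.3, -50.4, 71) [315.6 321.6] [191. 243.]
side (545.3, -65.4, 71) [322.2 332.2] [204. 264.]
side (545.3, -35.4, 71) [309.2 311.3] [178. 223.]
3.5833 [545.63152073 -50.40408347  71.47318286] [ 0.18430813 -0.43802678 -0.42209078] 29.9128277674057
```

View pics/d2.png

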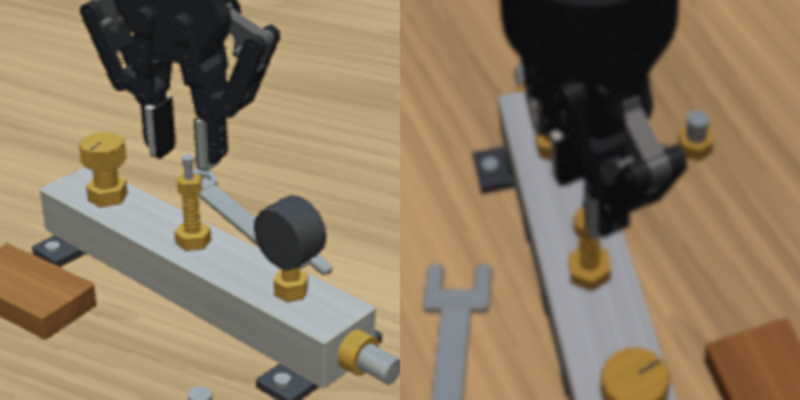

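```bash
python3 - <<'E'
from h import *
from bench import get_image,status
import cv2
S=get_image("scene");D=get_image("side");W=get_image("wrist")
cv2.imwrite("pics/w3.png",W["img"][:,:,::-1]);cv2.imwrite("pics/s3.png",S["img"][:,:,::-1])
cv2.imwrite("pics/d3.png",np.hstack([cv2.resize(S["img"][190:250,240:310,::-1],None,fx=5,fy=5),cv2.resize(D["img"][290:350,280:350,::-1],None,fx=5,fy=5)]))
print(tri([(S,(260,208.5)),(D,(323.5,317.5))]))
print(status.read_state()["joints"])
E
```

```text
[544.10537163 -71.05583862 104.64698401]
[ 2.03812290e-01  3.77851774e-01 -3.48969579e-01  2.65031292e-05
 -8.43281166e-01 -1.77465372e+00]
```

View pics/w3.png

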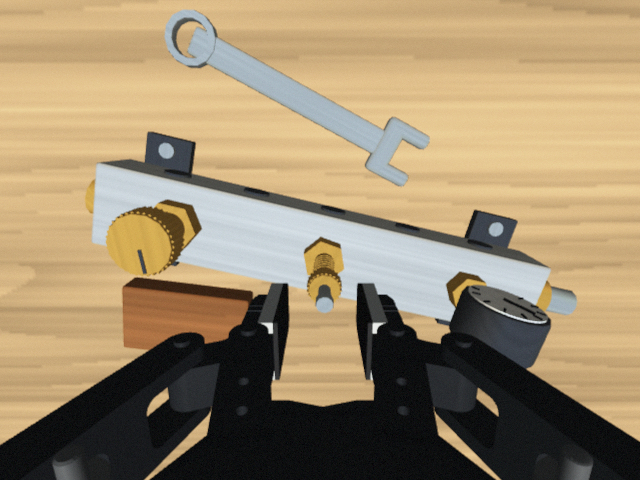

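View pics/d3.png

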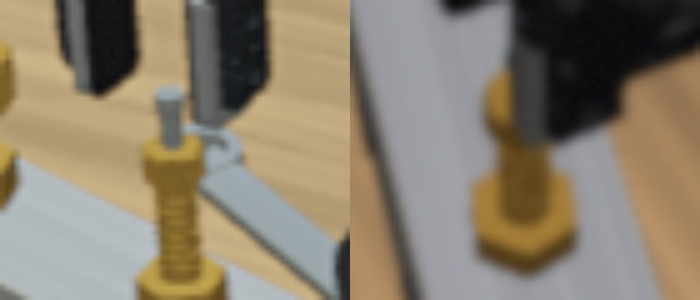

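View pics/s3.png

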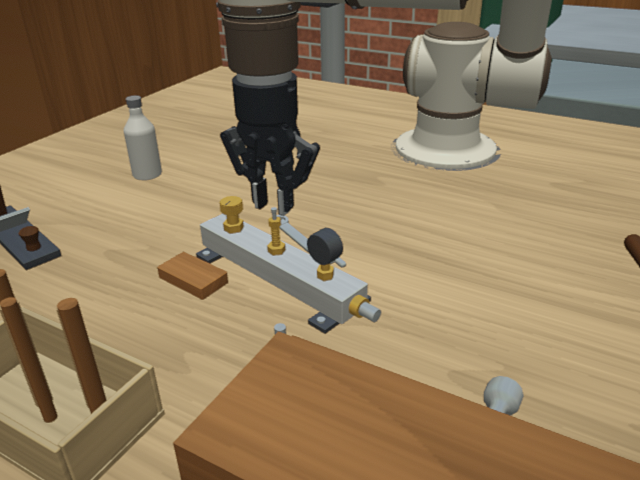

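```bash
python3 - <<'E'
from h import *
from bench import get_image,status
S=get_image("scene");D=get_image("side");W=get_image("wrist")
print(W["world_from_camera"].round(2).tolist())
# fully open start; scene near(left) finger is +x side; side-cam right finger is +x
for a,b in [((237,156),(412,132)),((290,125),(320,160))]: print(tri([(S,a),(D,b)]).round(1))
for a,b in [((260,208.5),(323.5,317.5)),((282,214),(308,292))]: print('now',tri([(S,a),(D,b)]).round(1))
print('tip W',onplane(W,(323.5,303),111), status.read_state()["position"])
E
```

```text
[[-0.0, 0.96, 0.27, 476.24], [1.0, 0.0, -0.0, -51.2], [-0.0, 0.27, -0.96, 250.08], [0.0, 0.0, 0.0, 1.0]]
[672.   -2.3 242.3]
[5.749e+02 2.000e-01 2.424e+02]
now [544.1 -71.1 104.6]
now [544.4 -36.2 105.5]
tip W [544.65122792 -50.62030063 111.        ] [545.2042912  -50.48759829  70.92614548]
```

```bash
python3 - <<'E'
from bench import arm
print([ (k,getattr(arm,k)) for k in dir(arm) if not k.startswith('__')])
E
```

```text
[('IKError', <class 'bench.IKError'>), ('tcp_to_grasp', -18.700000000000003)]
```

Call:
apply_moves:
  targets: "5 0 0 0 0.3; 10 0 0 0 0.3; 15 0 0 0 0.3; 15 0 0 0 0.3; 15 0 0 0 0.3"

```text
clock: 4.3
position: [544.7, -50.6, 55.1]
ee_rot: [-0.5, 0.5, 0.5, 0.5]
contact_force: [0.1, 0.3, -0.7]
gripper_width: 29.9
```

```bash
cat > look.py <<'E'
import sys
from h import *
from bench import get_image,status
import cv2
S=get_image("scene");D=get_image("side")
cv2.imwrite(f"pics/{sys.argv[1]}.png",np.hstack([cv2.resize(S["img"][170:260,230:310,::-1],None,fx=5,fy=5),cv2.resize(D["img"][265:355,270:350,::-1],None,fx=5,fy=5)]))
s=status.read_state()
for k in("clock","position","contact_force","wrist_torque","gripper_width","joints"): print(k,np.round(s[k],3))
E
python3 look.py e1
```

```text
clock 4.4
position [545.263 -50.502  55.75 ]
contact_force [0.736 0.6   0.696]
wrist_torque [ 0.044 -0.032  0.035]
gripper_width 30.278
joints [ 0.204  0.398 -0.365  0.    -0.808 -1.775]
```

View pics/e1.png

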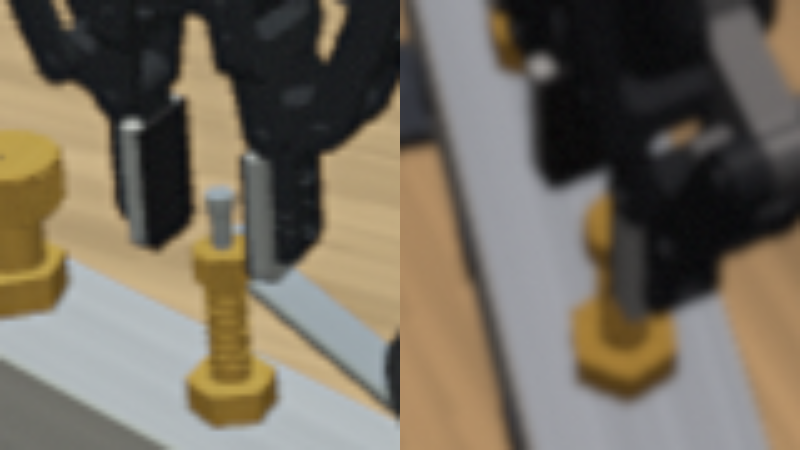

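Call:
apply_moves:
  targets: "5 0 0 0 0.3; 10 0 0 0 0.3; 14 0 0 0 0.3; 14 0 0 0 0.3; 14 0 0 0 0.3"

```text
clock: 4.82
position: [544.9, -50.6, 41.3]
ee_rot: [-0.5, 0.5, 0.5, 0.5]
contact_force: [0.7, -0.7, 0.3]
gripper_width: 29.4
```

```bash
python3 look.py e2
```

```text
clock 4.917
position [545.311 -50.473  41.852]
contact_force [ 0.426  0.105 -0.026]
wrist_torque [-0.01   0.042 -0.027]
gripper_width 29.562
joints [ 0.204  0.416 -0.379  0.    -0.775 -1.775]
```

View pics/e2.png

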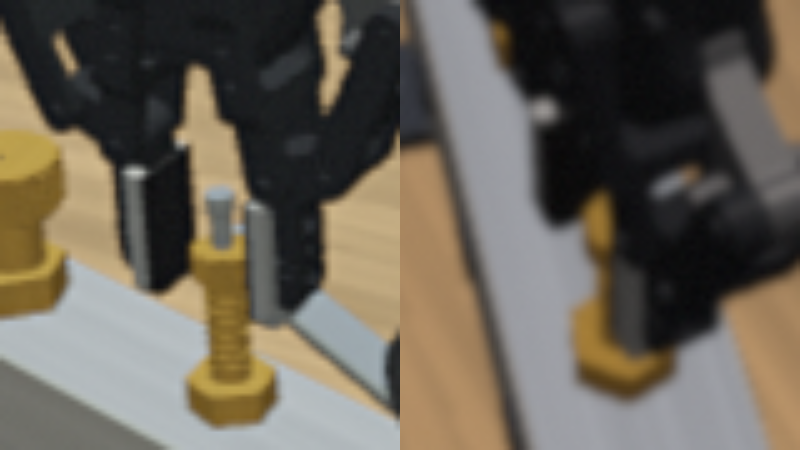

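Call:
apply_moves:
  targets: "0 0 0 0 0.5; 0 0 0 0 0.6; 0 0 0 0 0.7; 0 0 0 0 1; 0 0 0 0 1; 0 0 0 0 1; 0 0 0 0 1; 0 0 0 0 1"

```text
clock: 5.58
position: [545.5, -49.9, 42.3]
ee_rot: [-0.5, 0.5, 0.5, 0.5]
contact_force: [-1.2, 5.4, 3.6]
gripper_width: 12.9
```

```bash
python3 look.py e3
```

```text
clock 5.683
position [545.459 -49.871  42.227]
contact_force [-2.267  5.281  3.168]
wrist_torque [ 1.478  0.437 -0.035]
gripper_width 13.016
joints [ 2.050e-01  4.160e-01 -3.790e-01 -1.000e-03 -7.760e-01 -1.775e+00]
```

View pics/e3.png

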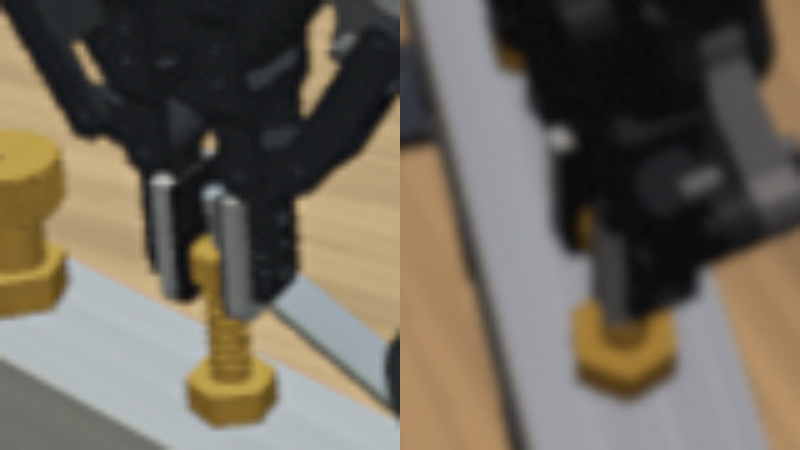

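Call:
apply_moves:
  targets: "-0.22 0 0 -7 1; -0.44 0 0 -14 1; -0.66 0 0 -21 1; -0.88 0 0 -28 1; -1.1 0 0 -35 1; -1.1 0 0 -35 1"

```text
clock: 6.18
position: [545.5, -49.9, 43.2]
ee_rot: [0.628, -0.325, -0.628, -0.326]
contact_force: [-1.6, 5.9, 2.7]
gripper_width: 12.6
```

```bash
python3 look.py e4
```

```text
clock 6.283
position [545.464 -49.924  43.13 ]
contact_force [-1.168  5.299  2.291]
wrist_torque [1.496 0.301 0.091]
gripper_width 13.083
joints [ 2.050e-01  4.150e-01 -3.780e-01 -1.000e-03 -7.780e-01 -1.165e+00]
```

View pics/e4.png

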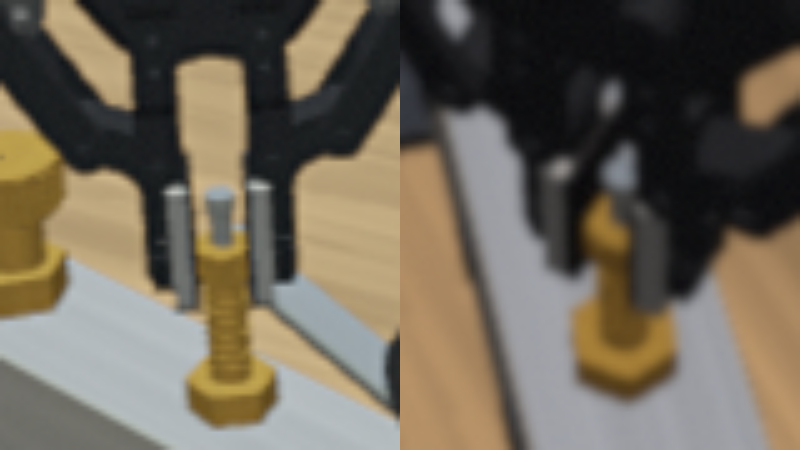

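Call:
apply_moves:
  targets: "-0.22 0 0 -7 1; -0.44 0 0 -14 1; -0.66 0 0 -21 1; -0.88 0 0 -28 1; -1.1 0 0 -35 1; -1.32 0 0 -42 1; -1.54 0 0 -49 1; -1.76 0 0 -56 1; -1.98 0 0 -63 1; -2.2 0 0 -70 1"

```text
clock: 7.12
position: [545.5, -49.9, 45.4]
ee_rot: [0.701, 0.094, -0.7, 0.094]
contact_force: [-0.9, 5.2, 2.4]
gripper_width: 13.0
```

```bash
python3 look.py e5
```

```text
clock 7.217
position [545.496 -49.984  45.381]
contact_force [-1.306  5.028  2.994]
wrist_torque [1.484 0.243 0.051]
gripper_width 13.166
joints [ 0.204  0.411 -0.375 -0.    -0.783  0.059]
```

View pics/e5.png

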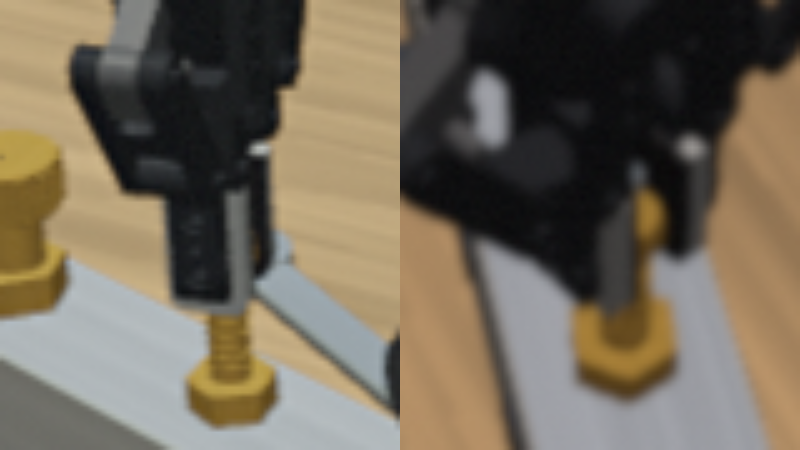

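Call:
apply_moves:
  targets: "-0.22 0 0 -7 1; -0.44 0 0 -14 1; -0.66 0 0 -21 1; -0.88 0 0 -28 1; -1.1 0 0 -35 1; -1.32 0 0 -42 1; -1.54 0 0 -49 1; -1.76 0 0 -56 1; -1.98 0 0 -63 1; -2.1 0 0 -68 1"

```text
clock: 8.05
position: [545.6, -49.9, 47.5]
ee_rot: [0.529, 0.469, -0.528, 0.47]
contact_force: [-1.8, 4.5, 2.6]
gripper_width: 12.9
```

```bash
python3 look.py e6
```

```text
clock 8.15
position [545.556 -49.927  47.464]
contact_force [-0.639  5.453  2.428]
wrist_torque [ 1.501  0.249 -0.054]
gripper_width 12.558
joints [ 2.040e-01  4.090e-01 -3.730e-01 -1.000e-03 -7.880e-01  1.245e+00]
```

View pics/e6.png

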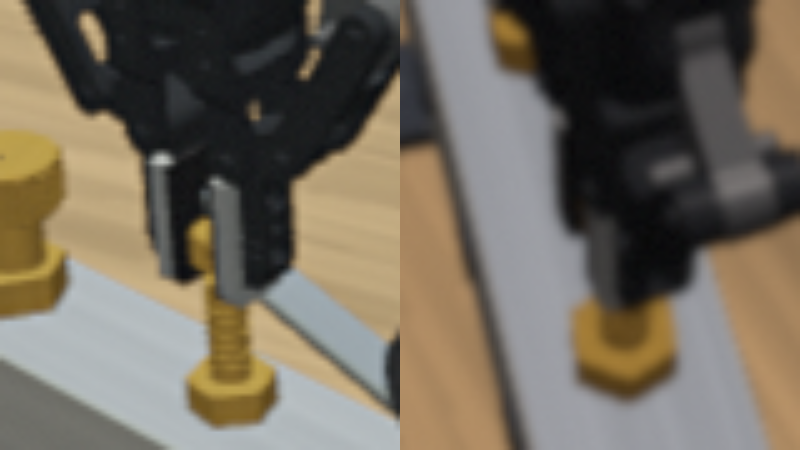

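Call:
apply_moves:
  targets: "-0.1 0 0 -3 1; -0.1 0 0 -6 1; -0.1 0 0 -9 1; -0.1 0 0 -12 1; -0.1 0 0 -12 1"

```text
clock: 8.57
position: [545.2, -50.0, 46.9]
ee_rot: [0.478, 0.521, -0.478, 0.521]
contact_force: [-0.8, 5.5, -0.9]
gripper_width: 12.9
```

```bash
python3 look.py e7
```

```text
clock 8.667
position [545.125 -50.005  46.902]
contact_force [ 0.29   6.423 -0.54 ]
wrist_torque [1.457 0.041 0.045]
gripper_width 12.747
joints [ 2.040e-01  4.090e-01 -3.740e-01 -1.000e-03 -7.870e-01  1.452e+00]
```

Call:
apply_moves:
  targets: "0 0 0 0 0.7; 0 0 0 0 0.5; 0 0 0 0 0.3; 0 0 0 0 0.3; 0 0 0 0 0.3; -15 0 0 0 0.3; -30 0 0 0 0.3; -45 0 0 0 0.3; -45 0 0 0 0.3"

```text
clock: 9.42
position: [547.4, -50.7, 95.4]
ee_rot: [0.479, 0.52, -0.476, 0.523]
contact_force: [0.2, 0.3, -0.2]
gripper_width: 29.9
```

```bash
python3 look.py e8; python3 - <<'E'
import cv2,numpy as np
from h import *
from bench import get_image
S=get_image("scene")
cv2.imwrite("pics/f.png",S["img"][:,:,::-1])
a=cv2.imread("pics/scene0.png")[195:260,255:295];b=S["img"][195:260,255:295,::-1]
cv2.imwrite("pics/cmp.png",cv2.resize(np.hstack([a,b]),None,fx=8,fy=8,interpolation=cv2.INTER_CUBIC))
M=np.linalg.inv(S["world_from_camera"])
for z in (55,85,95,100.4,111):
    c=S["mtx"]@(M[:3]@[545,-50.4,z,1]);print(z,c[:2]/c[2])
E
```

```text
clock 9.517
position [545.267 -50.616  92.58 ]
contact_force [ 0.673  0.129 -0.3  ]
wrist_torque [-0.021  0.037  0.012]
gripper_width 29.663
joints [ 0.203  0.352 -0.325 -0.    -0.893  1.454]
55 [275.19413526 244.35993999]
85 [273.91717683 225.16887137]
95 [273.4800974  218.60012097]
100.4 [273.24162628 215.01620185]
111 [272.76843518 207.9047387 ]
```

View pics/cmp.png

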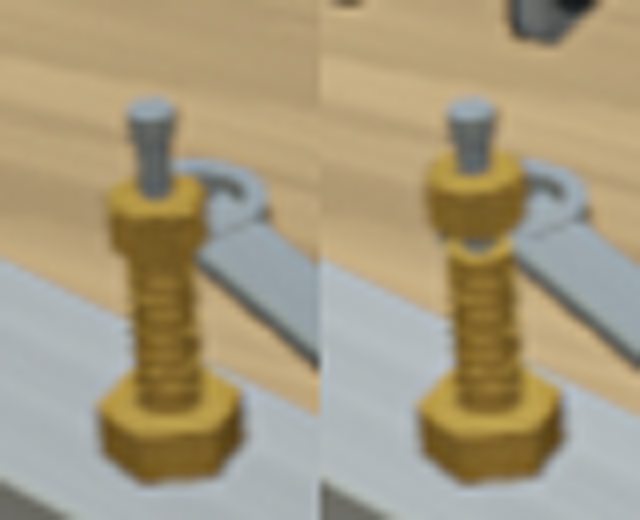

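Call:
apply_moves:
  targets: "15 0 0 0 0.3; 30 0 0 0 0.3; 45 0 0 0 0.3; 45 0 0 0 0.3; 45 0 0 0 0.5; 45 0 0 0 0.7; 45 0 0 0 1; 45 0 0 0 1; 45 0 0 0 1; 45 0 0 0 1"

```text
clock: 10.4
position: [544.8, -50.0, 47.2]
ee_rot: [0.478, 0.522, -0.478, 0.521]
contact_force: [-0.9, 4.6, -3.4]
gripper_width: 13.2
```

```bash
python3 look.py e9
```

```text
clock 10.5
position [544.828 -50.049  47.235]
contact_force [-1.105  5.815 -3.294]
wrist_torque [1.475 0.471 0.014]
gripper_width 12.941
joints [ 2.040e-01  4.090e-01 -3.740e-01 -1.000e-03 -7.880e-01  1.454e+00]
```

Call:
apply_moves:
  targets: "0 0 0 -3 1; 0 0 0 -6 1; 0 0 0 -9 1; 0 0 0 -12 1; 0 0 0 -15 1"

```text
clock: 10.92
position: [544.9, -50.2, 47.6]
ee_rot: [0.405, 0.58, -0.405, 0.58]
contact_force: [-2.6, 5.5, -1.5]
gripper_width: 13.1
```

```bash
python3 look.py e10
```

```text
clock 11.017
position [544.938 -50.224  47.604]
contact_force [-1.839  4.441 -1.501]
wrist_torque [1.305 0.61  0.027]
gripper_width 12.875
joints [ 0.204  0.408 -0.374 -0.    -0.789  1.717]
```

Call:
apply_moves:
  targets: "-0.1 0 0 -4 1; -0.2 0 0 -8 1; -0.3 0 0 -12 1; -0.4 0 0 -16 1; -0.4 0 0 -20 1"

```text
clock: 11.43
position: [545.0, -50.3, 48.0]
ee_rot: [0.299, 0.641, -0.298, 0.641]
contact_force: [-3.4, 3.1, -2.0]
gripper_width: 13.0
```

```bash
python3 look.py e11
```

```text
clock 11.533
position [544.001 -50.841  47.133]
contact_force [-2.07   1.406 -5.79 ]
wrist_torque [0.573 0.519 0.07 ]
gripper_width 12.812
joints [ 0.204  0.409 -0.375 -0.    -0.79   2.065]
```

Call:
apply_moves:
  targets: "0 0 0 0 0.7; 0 0 0 0 0.5; 0 0 0 0 0.3; 0 0 0 0 0.3; 0 0 0 0 0.3; -15 0 0 0 0.3; -30 0 0 0 0.3; -45 0 0 0 0.3; -45 0 0 0 0.3"

```text
clock: 12.28
position: [548.2, -50.4, 96.4]
ee_rot: [0.3, 0.638, -0.297, 0.644]
contact_force: [-0.4, 0.3, 0.2]
gripper_width: 29.7
```

```bash
cat > cmp.py <<'E'
import sys,cv2
from h import *
from bench import get_image
b=get_image("scene")["img"][195:260,255:295,::-1]
a=cv2.imread("pics/f.png")[195:260,255:295]
cv2.imwrite("pics/%s.png"%sys.argv[1],cv2.resize(np.hstack([a,b]),None,fx=8,fy=8,interpolation=cv2.INTER_CUBIC))
D=get_image("side")["img"][280:345,295:335,::-1]
c=cv2.imread("pics/side0.png")[280:345,295:335]
cv2.imwrite("pics/%s_side.png"%sys.argv[1],cv2.resize(np.hstack([c,D]),None,fx=8,fy=8,interpolation=cv2.INTER_CUBIC))
cv2.imwrite("pics/%s_full.png"%sys.argv[1],get_image("scene")["img"][:,:,::-1])
E
python3 cmp.py g1
```

View pics/g1.png

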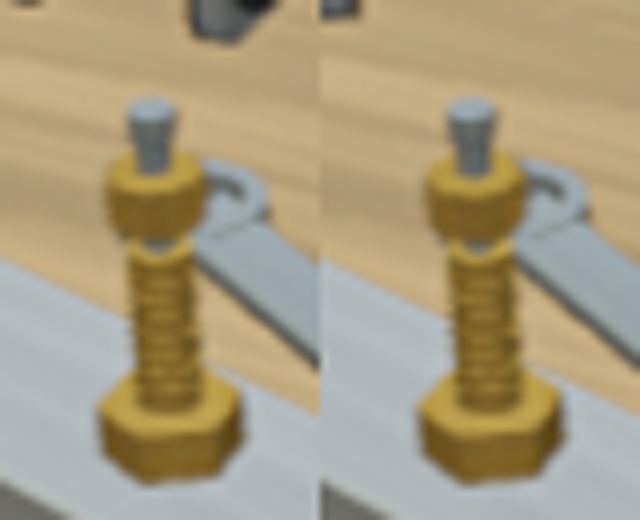

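View pics/g1_side.png

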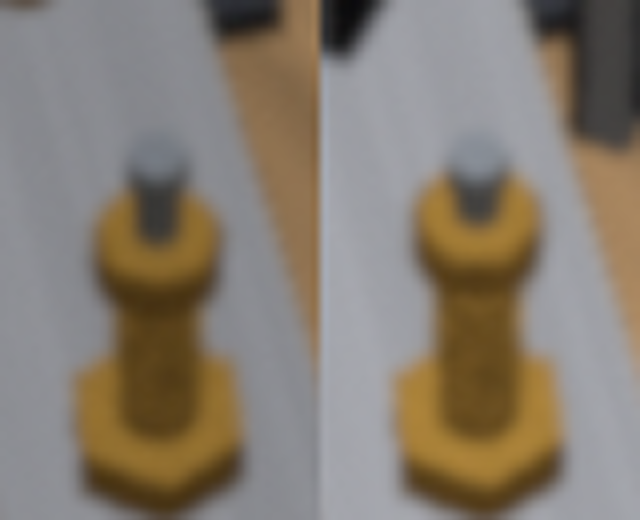

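```bash
python3 - <<'E'
import cv2,numpy as np
g=lambda n:cv2.imread(f"pics/{n}.png")
def nutedge(im):
    # vertical profile through nut columns: gold-vs-dark; use b channel gradient of nut bottom/top at columns 268..272
    h=cv2.cvtColor(im,cv2.COLOR_BGR2HSV)[205:232,265:284].astype(int)
    m=((h[...,0]>15)&(h[...,0]<30)&(h[...,1]>150))
    return m.sum(1)
for n in("scene0","f","g1_full"): print(n,nutedge(g(n)).tolist())
T=g("f")[205:222,266:283].astype(np.float32)
for n in("g1_full","scene0"):
    best=[]
    big=cv2.resize(g(n)[195:240,262:287],None,fx=10,fy=10,interpolation=cv2.INTER_CUBIC)
    t=cv2.resize(g("f")[209:226,267:282],None,fx=10,fy=10,interpolation=cv2.INTER_CUBIC)
    r=cv2.matchTemplate(big,t,cv2.TM_CCOEFF_NORMED);_,v,_,l=cv2.minMaxLoc(r);print(n,v,l[0]/10-5,l[1]/10-14)
E
```

```text
scene0 [0, 0, 0, 0, 0, 0, 0, 0, 0, 0, 0, 0, 0, 4, 6, 8, 11, 11, 11, 11, 11, 9, 8, 8, 8, 7, 7]
f [0, 0, 0, 0, 0, 0, 0, 0, 0, 0, 3, 5, 9, 11, 11, 11, 11, 10, 8, 3, 0, 1, 7, 8, 8, 7, 7]
g1_full [0, 0, 0, 0, 0, 0, 0, 0, 0, 0, 2, 5, 7, 11, 11, 11, 11, 10, 9, 7, 1, 1, 7, 8, 8, 7, 7]
g1_full 0.9923138618469238 0.0 0.09999999999999964
scene0 0.8392215371131897 0.20000000000000018 2.8000000000000007
```

Call:
apply_moves:
  targets: "0 0 0 7 0.3; 0 0 0 14 0.3; 0 0 0 21 0.3; 0 0 0 28 0.3; 0 0 0 35 0.3; 0 0 0 42 0.3; 0 0 0 49 0.3; 0 0 0 56 0.3; 0 0 0 63 0.3; 0 0 0 70 0.3"

```text
clock: 13.27
position: [544.5, -50.6, 91.5]
ee_rot: [-0.613, -0.352, 0.614, -0.351]
contact_force: [-0.4, -0.0, 0.1]
gripper_width: 30.1
```

Call:
apply_moves:
  targets: "0 0 0 7 0.3; 0 0 0 14 0.3; 0 0 0 20 0.3; 0 0 0 20 0.3; 0 0 0 20 0.3; 0 0 0 20 0.3"

```text
clock: 13.77
position: [544.9, -50.5, 92.1]
ee_rot: [-0.664, -0.243, 0.665, -0.243]
contact_force: [-0.1, -0.5, 0.6]
gripper_width: 30.1
```

```bash
python3 look.py e12; python3 - <<'E'
from bench import get_image
import cv2,numpy as np
W=get_image("wrist");print(W["world_from_camera"].round(2)[:3,3])
cv2.imwrite("pics/w4.png",cv2.resize(W["img"][240:330,270:380,::-1],None,fx=7,fy=6.5,interpolation=cv2.INTER_CUBIC))
E
```

```text
clock 13.867
position [545.026 -50.51   92.392]
contact_force [-0.688  0.556 -0.564]
wrist_torque [-0.007 -0.001  0.013]
gripper_width 30.033
joints [ 0.204  0.352 -0.325 -0.    -0.894  0.496]
[ 590.31 -104.34  271.51]
```

View pics/w4.png

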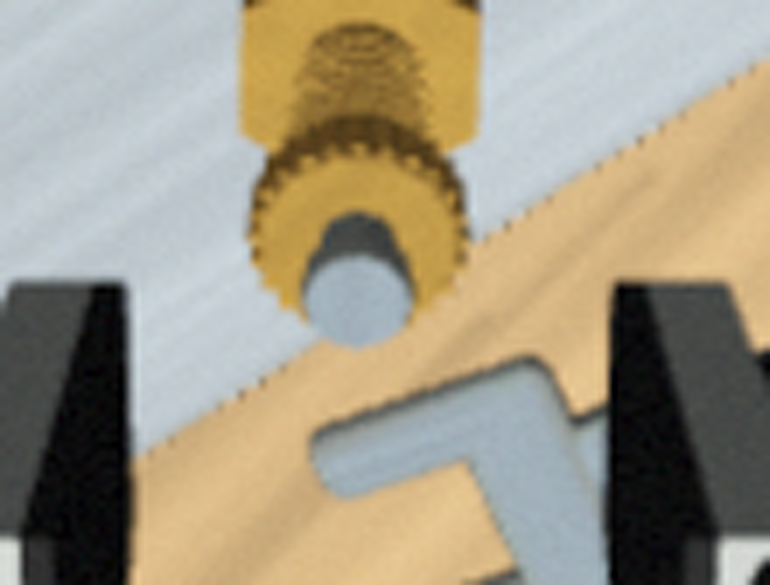

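```bash
python3 - <<'E'
from bench import get_image
import cv2,numpy as np
W=get_image("wrist");M=np.linalg.inv(W["world_from_camera"])
im=W["img"][...,::-1]
cv2.imwrite("pics/w4full.png",im)
# project tip then nut tops; crop coords
def pr(p):
    c=W["mtx"]@(M[:3]@[*p,1]);return c[:2]/c[2]
for z in (111,100.4,99.5,98.5,95): print(z,((pr((545.3,-50.5,z))-[270,240]+.5)*[7,6.5]).round(1))
E
```

```text
111 [364.6 308.1]
100.4 [364.8 254.6]
99.5 [364.8 250.3]
98.5 [364.8 245.6]
95 [364.9 229.5]
```

```bash
python3 - <<'E'
from bench import get_image
import cv2,numpy as np
W=get_image("wrist");M=np.linalg.inv(W["world_from_camera"])
def pr(p):
    c=(M[:3]@np.c_[p,np.ones(len(p))].T).T@W["mtx"].T;return (c[:,:2]/c[:,2:]-[270,240]+.5)*[7,6.5]
t=np.linspace(0,6.283,200);c=np.c_[np.cos(t),np.sin(t)]
def circ(r,z): return pr(np.c_[545.3+r*c[:,0],-50.5+r*c[:,1],0*t+z])
a=circ(4,111);tip=a.min(0)+np.ptp(a,axis=0)/2;print("tip h",np.ptp(a,axis=0),)
for z in(101,100.4,99.9,99.4,98.5,97.5):
    for r in(8,): b=circ(r,z);print(z,r,"face top rel tip c",(b.min(0)-tip)[1].round(1),"width",np.ptp(b,axis=0).round(1), "widest y rel tip",(b[b[:,0].argmin(),1]-tip[1]).round(1))
E
```

```text
tip h [113.99799432  97.89300534]
101 8 face top rel tip c -144.8 width [216.  186.7] widest y rel tip -50.8
100.4 8 face top rel tip c -147.4 width [215.4 186.2] widest y rel tip -53.7
99.9 8 face top rel tip c -149.6 width [214.8 185.8] widest y rel tip -56.0
99.4 8 face top rel tip c -151.7 width [214.2 185.4] widest y rel tip -58.4
98.5 8 face top rel tip c -155.6 width [213.3 184.6] widest y rel tip -62.6
97.5 8 face top rel tip c -159.8 width [212.2 183.8] widest y rel tip -67.3
```

```bash
python3 - <<'E'
import cv2,numpy as np
im=cv2.imread("pics/w4full.png")
c=cv2.resize(im[245:300,300:345],None,fx=14,fy=10.9,interpolation=cv2.INTER_NEAREST)
cv2.imwrite("pics/w4z.png",c)
E
```

```text
(no output)
```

View pics/w4z.png

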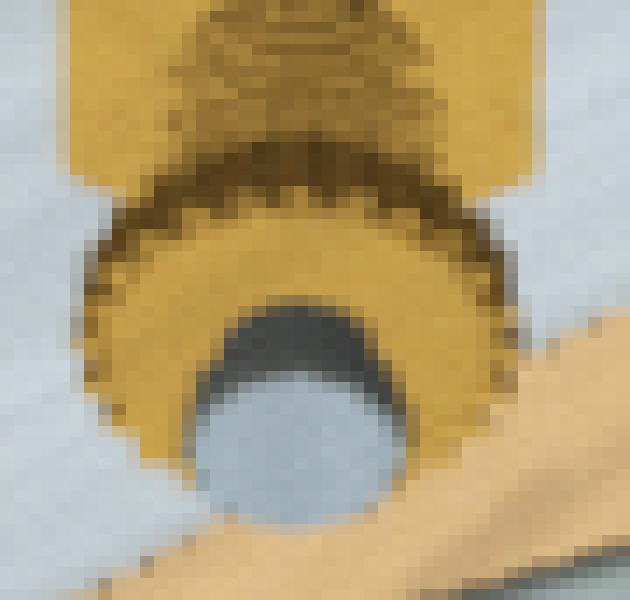

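Call:
apply_moves:
  targets: "15 0 -0.8 0 0.3; 30 0 -0.8 0 0.3; 45 0 -0.8 0 0.3; 45 0 -0.8 0 0.3; 45 0 -0.8 0 0.5; 45 0 -0.8 0 0.7; 45 0 -0.8 0 1; 45 0 -0.8 0 1; 45 0 -0.8 0 1; 45 0 -0.8 0 1"

```text
clock: 14.85
position: [546.0, -50.1, 48.3]
ee_rot: [0.665, 0.242, -0.664, 0.242]
contact_force: [-0.5, -2.4, 0.2]
gripper_width: 13.1
```

```bash
cat > st.py <<'E'
import numpy as np
from bench import status
s=status.read_state()
for k in("clock","position","contact_force","wrist_torque","gripper_width","joints","joint_efforts"): print(k,np.round(s[k],3))
E
python3 look.py e13;python3 st.py
```

```text
clock 14.95
position [545.965 -50.088  48.267]
contact_force [-0.855 -2.335  2.276]
wrist_torque [-0.489  0.331  0.015]
gripper_width 12.816
joints [ 0.204  0.408 -0.372  0.    -0.79   0.494]
clock 14.95
position [545.965 -50.088  48.267]
contact_force [-0.855 -2.335  2.276]
wrist_torque [-0.489  0.331  0.015]
gripper_width 12.816
joints [ 0.204  0.408 -0.372  0.    -0.79   0.494]
joint_efforts [ 9.4000e-01 -3.5181e+01  1.4754e+01  2.8900e+00  4.1000e-01 -6.0000e-03]
```

View pics/e13.png

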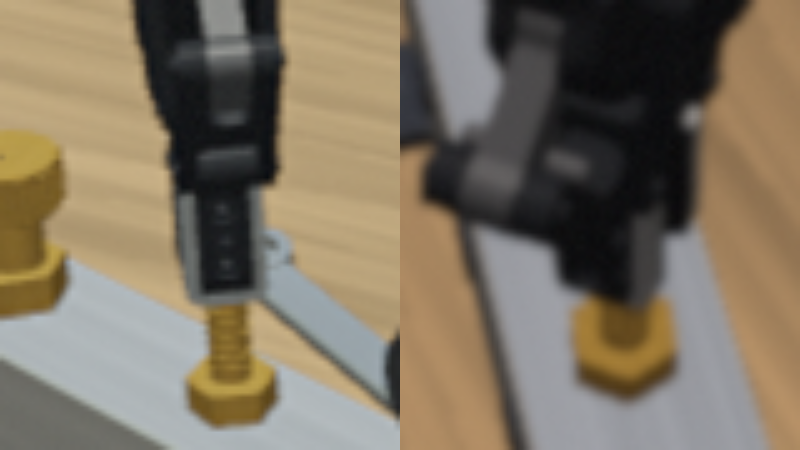

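Call:
apply_moves:
  targets: "0 0 0 -3 1; 0 0 0 -6 1; 0 0 0 -9 1; 0 0 0 -12 1; 0 0 0 -15 1"

```text
clock: 15.37
position: [546.1, -50.0, 48.4]
ee_rot: [0.627, 0.327, -0.627, 0.327]
contact_force: [-1.8, -1.2, 3.3]
gripper_width: 12.8
```

```bash
python3 st.py
```

```text
clock 15.367
position [546.141 -49.983  48.417]
contact_force [-1.758 -1.226  3.296]
wrist_torque [-0.354  0.353 -0.145]
gripper_width 12.836
joints [ 0.205  0.408 -0.371  0.    -0.79   0.758]
joint_efforts [  0.722 -34.606  14.508   2.963   0.445  -0.347]
```

Call:
apply_moves:
  targets: "0 0 0 -3 1; 0 0 0 -6 1; 0 0 0 -9 1; 0 0 0 -12 1; 0 0 0 -15 1"

```text
clock: 15.78
position: [546.2, -49.8, 48.5]
ee_rot: [0.579, 0.406, -0.578, 0.407]
contact_force: [-1.6, -0.8, 2.7]
gripper_width: 13.1
```

```bash
python3 st.py
```

```text
clock 15.783
position [546.232 -49.844  48.505]
contact_force [-1.641 -0.767  2.699]
wrist_torque [-0.165  0.397 -0.108]
gripper_width 13.146
joints [ 0.205  0.408 -0.371  0.    -0.79   1.019]
joint_efforts [  0.409 -34.411  14.391   3.047   0.441  -0.345]
```

Call:
apply_moves:
  targets: "0 0 0 -4 1; 0 0 0 -8 1; 0 0 0 -12 1; 0 0 0 -16 1; 0 0 0 -20 1; 0 0 0 -24 1; 0 0 0 -28 1; 0 0 0 -32 1"

```text
clock: 16.45
position: [545.5, -49.7, 48.2]
ee_rot: [0.444, 0.55, -0.444, 0.55]
contact_force: [-2.4, 0.1, 2.4]
gripper_width: 12.8
```

```bash
python3 st.py; python3 look.py e14
```

```text
clock 16.45
position [545.488 -49.701  48.167]
contact_force [-2.361  0.128  2.431]
wrist_torque [ 0.08   0.682 -0.066]
gripper_width 12.783
joints [ 2.050e-01  4.080e-01 -3.720e-01 -1.000e-03 -7.910e-01  1.579e+00]
joint_efforts [-1.4000e-02 -3.4610e+01  1.4876e+01  3.3330e+00  6.4800e-01 -4.8200e-01]
clock 16.55
position [545.526 -49.71   48.136]
contact_force [-3.504  1.516  2.135]
wrist_torque [0.185 0.71  0.025]
gripper_width 12.498
joints [ 0.205  0.408 -0.372 -0.    -0.791  1.576]
```

View pics/e14.png

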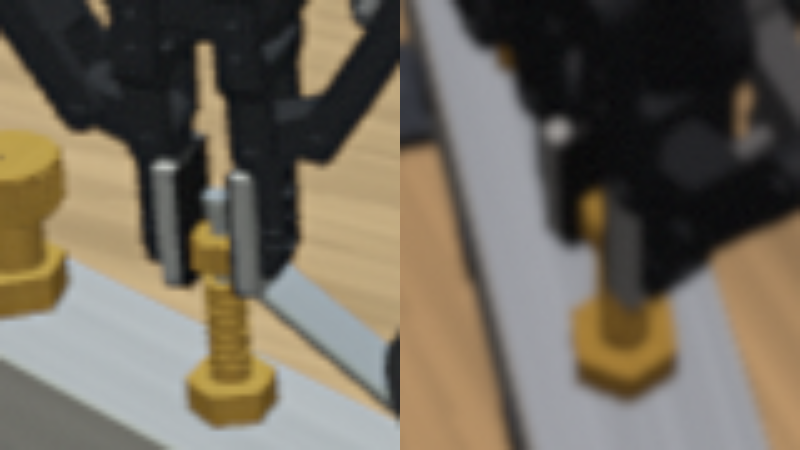

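Call:
apply_moves:
  targets: "0 0 0 0 0.7; 0 0 0 0 0.5; 0 0 0 0 0.3; 0 0 0 0 0.3; 0 0 0 0 0.3; -15 0 0 0 0.3; -30 0 0 0 0.3; -45 0 0 0 0.3; -45 0 0 0 0.3; -45 0 0 0 0.3"

```text
clock: 17.38
position: [546.4, -49.8, 93.2]
ee_rot: [0.446, 0.549, -0.444, 0.55]
contact_force: [-0.7, -0.3, 0.2]
gripper_width: 30.1
```

```bash
python3 cmp.py g2; python3 - <<'E'
import cv2,numpy as np
from bench import get_image
g=lambda n:cv2.imread(f"pics/{n}.png")
def nutedge(im):
    h=cv2.cvtColor(im,cv2.COLOR_BGR2HSV)[205:232,265:284].astype(int)
    return ((h[...,0]>15)&(h[...,0]<30)&(h[...,1]>150)).sum(1)
for n in("scene0","f","g1_full","g2_full"): print(n,nutedge(g(n)).tolist())
W=get_image("wrist");print(W["world_from_camera"].round(2)[:3,3])
cv2.imwrite("pics/w5.png",cv2.resize(W["img"][245:300,300:345,::-1],None,fx=14,fy=10.9,interpolation=0))
E
```

```text
scene0 [0, 0, 0, 0, 0, 0, 0, 0, 0, 0, 0, 0, 0, 4, 6, 8, 11, 11, 11, 11, 11, 9, 8, 8, 8, 7, 7]
f [0, 0, 0, 0, 0, 0, 0, 0, 0, 0, 3, 5, 9, 11, 11, 11, 11, 10, 8, 3, 0, 1, 7, 8, 8, 7, 7]
g1_full [0, 0, 0, 0, 0, 0, 0, 0, 0, 0, 2, 5, 7, 11, 11, 11, 11, 10, 9, 7, 1, 1, 7, 8, 8, 7, 7]
g2_full [0, 0, 0, 0, 0, 0, 0, 0, 0, 1, 3, 5, 10, 11, 11, 11, 11, 10, 8, 1, 0, 1, 7, 8, 8, 7, 7]
[613.79 -36.33 270.64]
```

View pics/g2.png

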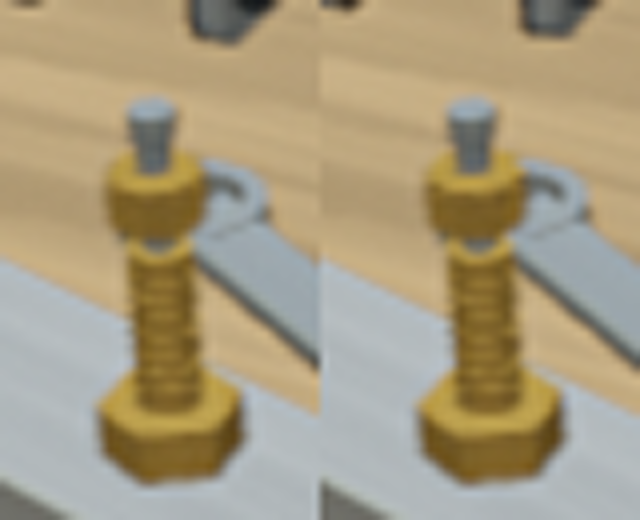

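View pics/w5.png

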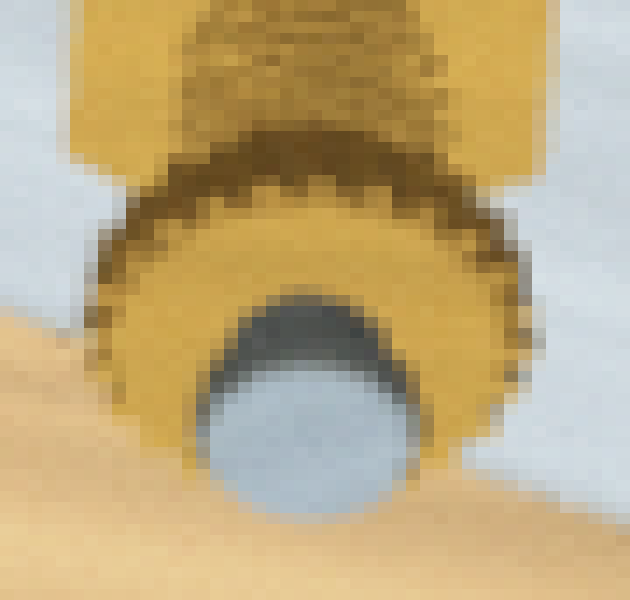

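Call:
apply_moves:
  targets: "-10 0 0 0 0.6; -10 0 0 0 1; -10 0 0 0 1; -10 0 0 0 1; -10 0 0 0 1; -10 0 0 0 1"

```text
clock: 18.08
position: [545.6, -50.0, 102.6]
ee_rot: [0.445, 0.55, -0.445, 0.549]
contact_force: [-0.7, 1.1, 0.8]
gripper_width: -0.4
```

```bash
python3 look.py h1; python3 - <<'E'
from bench import get_image
import cv2
cv2.imwrite("pics/w6.png",get_image("wrist")["img"][200:420,160:480,::-1])
E
```

```text
clock 18.183
position [545.677 -49.958 102.588]
contact_force [ 0.706 -0.018 -0.457]
wrist_torque [ 0.003 -0.016 -0.023]
gripper_width -0.389
joints [ 0.205  0.341 -0.311 -0.    -0.919  1.576]
```

View pics/h1.png

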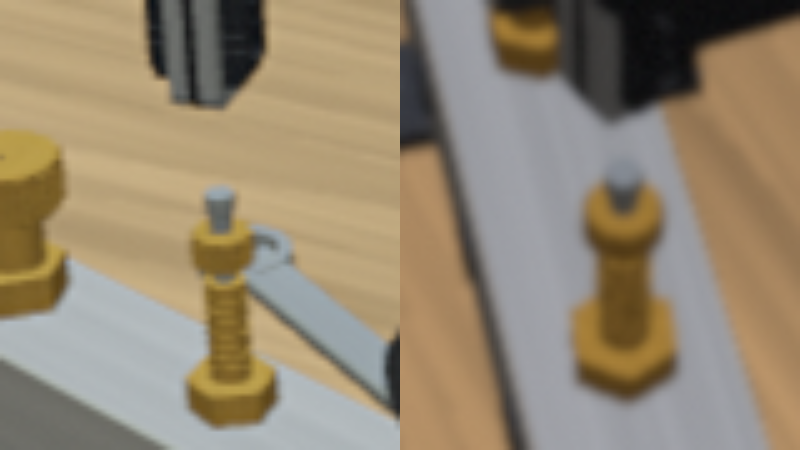

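View pics/w6.png

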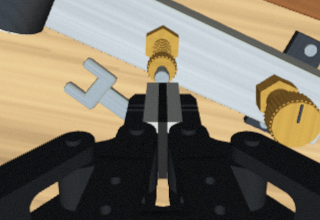

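Call:
apply_moves:
  targets: "8 0 0 0 1; 14 0 0 0 1; 18 0 0 0 1; 18 0 0 0 1; 18 0 0 0 1"

```text
clock: 18.65
position: [545.5, -50.1, 84.1]
ee_rot: [0.445, 0.55, -0.445, 0.549]
contact_force: [-0.2, -0.2, -0.3]
gripper_width: 0.3
```

```bash
python3 look.py h2
```

```text
clock 18.75
position [545.982 -49.972  84.749]
contact_force [0.448 1.113 0.323]
wrist_torque [ 0.015 -0.067  0.038]
gripper_width -0.18
joints [ 0.205  0.362 -0.332  0.    -0.876  1.576]
```

View pics/h2.png

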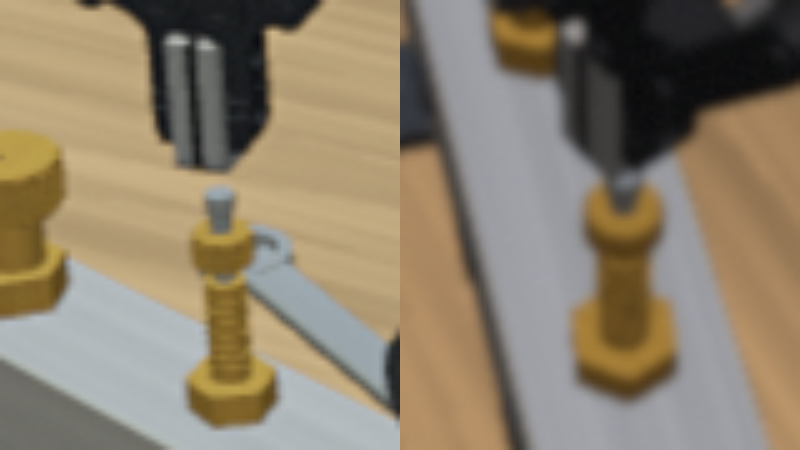

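Call:
apply_moves:
  targets: "2 0 0 0 1; 4 0 0 0 1; 5 0 0 0 1; 5 0 0 0 1; 5 0 0 0 1"

```text
clock: 19.17
position: [545.8, -50.0, 79.6]
ee_rot: [0.445, 0.55, -0.445, 0.549]
contact_force: [0.2, -0.5, -0.0]
gripper_width: 0.1
```

Call:
apply_moves:
  targets: "1 0 0 0 1; 2 0 0 0 1; 2 0 0 0 1; 2 0 0 0 1"

```text
clock: 19.5
position: [545.8, -50.0, 77.7]
ee_rot: [0.445, 0.55, -0.445, 0.55]
contact_force: [0.8, 0.6, -0.4]
gripper_width: 0.2
```

Call:
apply_moves:
  targets: "1 0 0 0 1; 1 0 0 0 1; 1 0 0 0 1"

```text
clock: 19.75
position: [545.8, -50.0, 76.7]
ee_rot: [0.445, 0.55, -0.445, 0.549]
contact_force: [0.4, 0.2, 0.2]
gripper_width: 0.1
```

```bash
python3 look.py h3
```

```text
clock 19.85
position [545.814 -49.948  76.715]
contact_force [-0.314  0.599 -0.122]
wrist_torque [0.006 0.013 0.008]
gripper_width 0.221
joints [ 0.205  0.372 -0.341 -0.    -0.858  1.576]
```

View pics/h3.png

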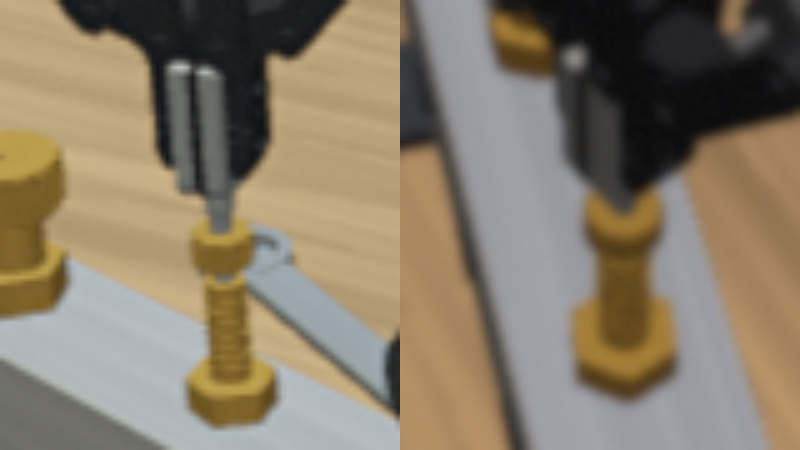

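Call:
apply_moves:
  targets: "1 0 0 0 1; 1 0 0 0 1; 1 0 0 0 1"

```text
clock: 20.1
position: [545.7, -50.0, 75.6]
ee_rot: [0.445, 0.55, -0.445, 0.549]
contact_force: [-0.1, 0.1, 0.6]
gripper_width: -0.1
```

Call:
apply_moves:
  targets: "1 0 0 0 1; 1 0 0 0 1; 1 0 0 0 1"

```text
clock: 20.35
position: [545.7, -50.0, 74.7]
ee_rot: [0.445, 0.55, -0.445, 0.549]
contact_force: [0.0, 0.5, 0.2]
gripper_width: -0.0
```

Call:
apply_moves:
  targets: "1 0 0 0 1; 1 0 0 0 1; 1 0 0 0 1"

```text
clock: 20.6
position: [545.9, -50.0, 74.1]
ee_rot: [0.445, 0.549, -0.445, 0.55]
contact_force: [-1.3, -0.1, 3.1]
gripper_width: 0.1
```

Call:
apply_moves:
  targets: "1 0 0 0 1; 2 0 0 0 1; 2 0 0 0 1"

```text
clock: 20.85
position: [545.9, -50.0, 71.9]
ee_rot: [0.445, 0.549, -0.445, 0.55]
contact_force: [-1.8, -0.1, 5.1]
gripper_width: -0.6
```

Call:
apply_moves:
  targets: "1 0 0 0 1; 2 0 0 0 1; 2 0 0 0 1"

```text
clock: 21.1
position: [545.9, -50.0, 70.2]
ee_rot: [0.445, 0.549, -0.445, 0.55]
contact_force: [-3.2, 0.4, 6.5]
gripper_width: -0.1
```

Call:
apply_moves:
  targets: "1 0 0 0 1; 1 0 0 0 1; 1 0 0 0 1"

```text
clock: 21.35
position: [546.0, -50.0, 69.7]
ee_rot: [0.445, 0.549, -0.445, 0.55]
contact_force: [-2.7, 0.6, 8.2]
gripper_width: 0.2
```

Call:
apply_moves:
  targets: "1 0 0 0 1; 1 0 0 0 1; 1 0 0 0 1"

```text
clock: 21.6
position: [546.1, -50.1, 69.5]
ee_rot: [0.445, 0.549, -0.445, 0.55]
contact_force: [-4.5, 1.5, 13.5]
gripper_width: -0.2
```

Call:
apply_moves:
  targets: "1 0 0 0 1; 1 0 0 0 1; 1 0 0 0 1"

```text
clock: 21.85
position: [546.1, -50.1, 69.3]
ee_rot: [0.445, 0.549, -0.445, 0.55]
contact_force: [-5.8, 1.6, 17.2]
gripper_width: -0.5
```

Call:
apply_moves:
  targets: "1 0 0 0 1; 1 0 0 0 1; 1 0 0 0 1"

```text
clock: 22.1
position: [546.3, -50.1, 69.2]
ee_rot: [0.445, 0.549, -0.444, 0.551]
contact_force: [-8.2, 1.6, 21.5]
gripper_width: 0.0
```

```bash
python3 look.py h4
```

```text
clock 22.2
position [546.237 -50.101  69.214]
contact_force [-8.396  1.999 20.881]
wrist_torque [0.614 2.253 0.049]
gripper_width -0.118
joints [ 0.205  0.381 -0.351  0.002 -0.838  1.576]
```

View pics/h4.png

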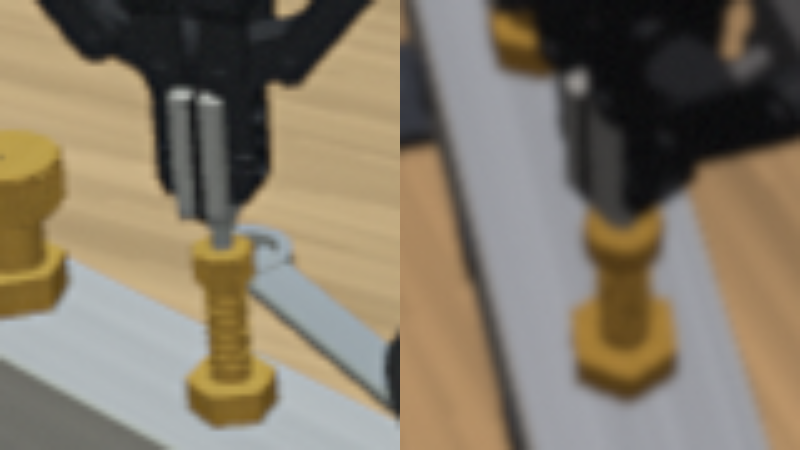

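Call:
apply_moves:
  targets: "0 0 0 0 1; 0 0 0 0 1; 0 0 0 0 1; 0 0 0 0 1; 0 0 0 0 1; 0 0 0 0 1; 0 0 0 0 1; 0 0 0 0 1; 0 0 0 0 1; 0 0 0 0 1"

```text
clock: 23.03
position: [546.2, -50.1, 69.2]
ee_rot: [0.445, 0.549, -0.444, 0.551]
contact_force: [-7.3, 1.7, 21.7]
gripper_width: 0.1
```

```bash
python3 - <<'E'
import cv2,numpy as np
from bench import get_image
im=get_image("scene")["img"][...,::-1].copy();cv2.imwrite("pics/p.png",im)
a=cv2.imread("pics/scene0.png")
cv2.imwrite("pics/pcmp.png",cv2.resize(np.hstack([a[205:250,255:295],im[205:250,255:295]]),None,fx=10,fy=10,interpolation=cv2.INTER_CUBIC))
E
```

```text
(no output)
```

View pics/pcmp.png

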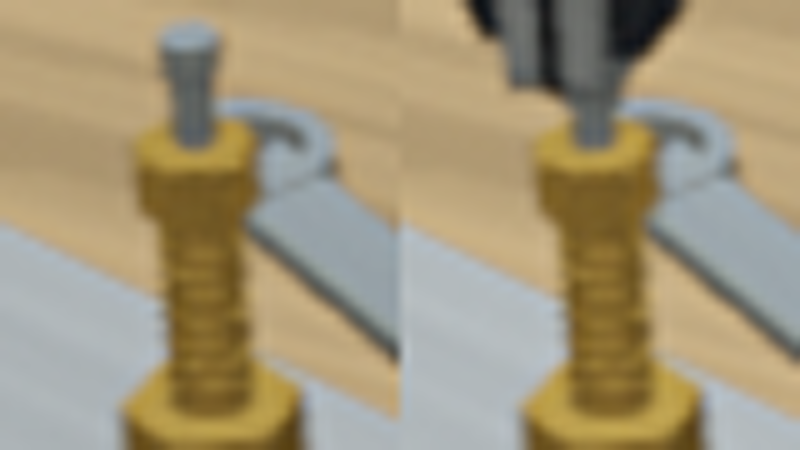

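```bash
python3 - <<'E'
import cv2,numpy as np
a=cv2.imread("pics/scene0.png");p=cv2.imread("pics/p.png");f=cv2.imread("pics/f.png");g=cv2.imread("pics/g2_full.png");g1=cv2.imread("pics/g1_full.png")
def m(A,B,r0,r1,c0=267,c1=282,pad=5):
    k=20
    t=cv2.resize(A[r0:r1,c0:c1],None,fx=k,fy=k,interpolation=cv2.INTER_CUBIC)
    b=cv2.resize(B[r0-pad:r1+pad,c0-1:c1+1],None,fx=k,fy=k,interpolation=cv2.INTER_CUBIC)
    _,v,_,l=cv2.minMaxLoc(cv2.matchTemplate(b,t,cv2.TM_CCOEFF_NORMED));return round(v,3),l[0]/k-1,l[1]/k-pad
print("pressed nut vs tight",m(a,p,216,226),m(a,p,216,228,268,280))
print("g2 vs f",m(f,g,212,223),"g1 vs f",m(f,g1,212,223),"f vs a",m(a,f,216,224,267,282,6),"g2 vs a",m(a,g,216,224,267,282,6))
print("foot",m(a,p,238,250))
E
```

```text
pressed nut vs tight (0.993, 0.0, 0.04999999999999982) (0.991, -0.050000000000000044, 0.04999999999999982)
g2 vs f (0.995, 0.0, -0.04999999999999982) g1 vs f (0.992, 0.0, 0.20000000000000018) f vs a (0.857, -0.25, -2.95) g2 vs a (0.848, -0.19999999999999996, -3.0)
foot (0.998, 0.0, 0.0)
```

Call:
apply_moves:
  targets: "-2 0 0 0 1; -6 0 0 0 1; -12 0 0 0 1; -30 0 0 0 1; -34 0 0 0 0.5; -34 0 0 0 0.3; -34 0 0 0 0.3; -34 0 0 0 0.3; -34 0 0 0 0.3; -34 0 0 0 0.3"

```text
clock: 23.92
position: [545.3, -50.0, 98.9]
ee_rot: [0.445, 0.55, -0.445, 0.549]
contact_force: [0.2, -0.3, 0.7]
gripper_width: 29.5
```

```bash
python3 - <<'E'
from bench import get_image,status
import cv2,numpy as np
print(status.read_state()["position"])
W=get_image("wrist");cv2.imwrite("pics/w7full.png",W["img"][...,::-1]);np.save("w7.npy",W["world_from_camera"]);print(W["world_from_camera"][:3,3])
a=cv2.imread("pics/w3.png")[260:315,300:345];b=W["img"][250:305,300:345,::-1]
cv2.imwrite("pics/w73.png",cv2.resize(np.hstack([a,b]),None,fx=8.8,fy=10.9,interpolation=0))
E
```

```text
[545.31980903 -50.02411855  98.8666569 ]
[614.00259805 -36.28122235 277.88065488]
```

View pics/w73.png

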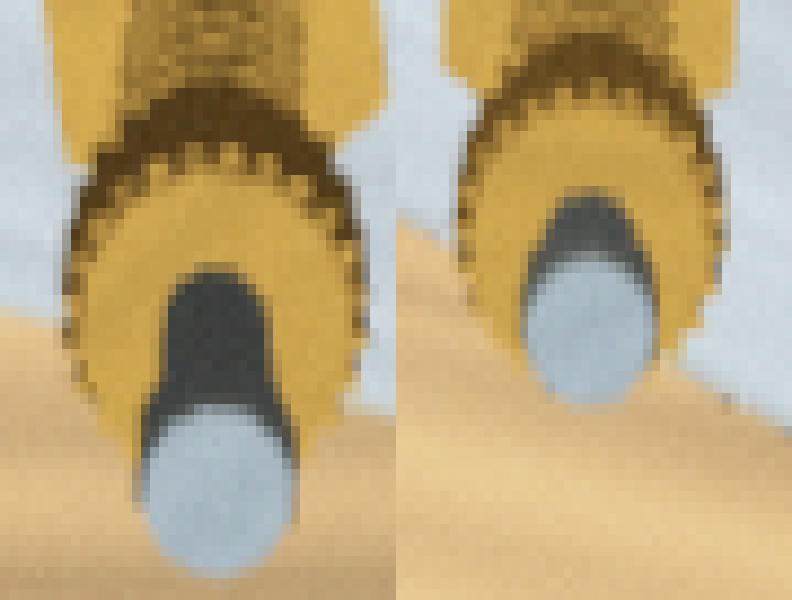

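```bash
python3 - <<'E'
import numpy as np
from bench import get_image
K=get_image("wrist")["mtx"]
T7=np.load("w7.npy")
T3=np.eye(4);s,c=.2735,.9619
T3[:3,:3]=[[0,c,s],[1,0,0],[0,s,-c]];T3[:3,3]=[476.24,-51.2,250.08]
t=np.linspace(0,2*np.pi,720)
def sep(T,x,y,z):
    M=np.linalg.inv(T)
    def pr(r,zz):
        P=np.c_[x+r*np.cos(t),y+r*np.sin(t),0*t+zz,0*t+1];q=(M[:3]@P.T).T@K.T;return q[:,1]/q[:,2]
    a=pr(4,111);return (a.min()+a.max())/2, (a.min()+a.max())/2-pr(3,z).min(), (a.min()+a.max())/2-pr(8.2,z).min(), np.ptp(a)
print("w3 obs tipv",492/10.9+260-.5,"pin",20.83,"nutedge",(492-145)/10.9,"tiph",175/10.9)
for z in(94,95,96): print(z,np.round(sep(T3,544.9,-50.4,z),2))
print("w7 obs tipv",330/10.9+250-.5,"pin",12.84,"nutedge",(330-88)/10.9,"tiph",152/10.9)
for z in(98.5,99,99.5,100,100.4,101): print(z,np.round(sep(T7,544.9,-50.4,z),2))
E
```

```text
w3 obs tipv 304.63761467889907 pin 20.83 nutedge 31.8348623853211 tiph 16.05504587155963
94 [303.8   21.8   32.05  16.91]
95 [303.8   20.97  31.27  16.91]
96 [303.8   20.13  30.49  16.91]
w7 obs tipv 279.77522935779814 pin 12.84 nutedge 22.201834862385322 tiph 13.944954128440367
98.5 [281.95  14.19  23.3   14.6 ]
99 [281.95  13.86  22.99  14.6 ]
99.5 [281.95  13.53  22.68  14.6 ]
100 [281.95  13.2   22.37  14.6 ]
100.4 [281.95  12.93  22.12  14.6 ]
101 [281.95  12.53  21.74  14.6 ]
```

```bash
python3 - <<'E'
import cv2,numpy as np
for n,r0,r1,c0 in(("w3",272,318,323),("w7full",258,292,321),("w4full",265,298,320)):
    im=cv2.imread(f"pics/{n}.png").astype(float)
    p=im[r0:r1,c0:c0+3].mean(1)
    print(n,c0);print("R",p[:,2].round().astype(int).tolist());print("B",p[:,0].round().astype(int).tolist())
E
```

```text
w3 323
R [82, 113, 139, 167, 192, 199, 199, 199, 199, 200, 202, 202, 152, 75, 62, 61, 61, 62, 61, 62, 62, 63, 62, 64, 74, 134, 167, 174, 173, 176, 170, 171, 169, 168, 169, 167, 166, 167, 170, 170, 179, 187, 191, 192, 191, 192]
B [28, 39, 48, 61, 74, 76, 77, 77, 77, 77, 79, 78, 71, 62, 61, 61, 61, 61, 61, 63, 61, 62, 65, 64, 74, 149, 191, 199, 199, 200, 196, 197, 194, 194, 195, 192, 192, 192, 195, 197, 174, 132, 115, 116, 115, 116]
w7full 321
R [147, 180, 203, 206, 206, 201, 197, 197, 197, 153, 91, 78, 77, 80, 87, 124, 160, 170, 171, 169, 165, 165, 168, 169, 171, 172, 173, 171, 176, 198, 212, 214, 218, 222]
B [51, 67, 77, 80, 81, 79, 77, 75, 74, 74, 77, 77, 77, 80, 87, 130, 180, 197, 196, 193, 192, 190, 193, 195, 197, 198, 198, 197, 184, 149, 131, 132, 136, 138]
w4full 320
R [189, 190, 191, 189, 191, 194, 196, 146, 80, 67, 66, 67, 70, 77, 125, 156, 162, 163, 160, 160, 162, 162, 161, 161, 159, 161, 160, 162, 196, 219, 221, 218, 219]
B [73, 73, 72, 71, 73, 75, 74, 70, 69, 69, 67, 68, 70, 77, 138, 180, 187, 187, 185, 186, 186, 187, 186, 185, 184, 185, 184, 186, 164, 141, 137, 135, 135]
```

Call:
apply_moves:
  targets: "0 0 0 7 0.3; 0 0 0 14 0.3; 0 0 0 21 0.3; 0 0 0 28 0.3; 0 0 0 35 0.3; 0 0 0 42 0.3; 0 0 0 49 0.3; 0 0 0 50 0.3; 0 0 0 50 0.3"

```text
clock: 24.77
position: [545.8, -49.9, 99.6]
ee_rot: [-0.635, -0.311, 0.635, -0.311]
contact_force: [0.5, 0.2, 0.8]
gripper_width: 29.9
```

Call:
apply_moves:
  targets: "15 0 0 0 0.3; 30 0 0 0 0.3; 45 0 0 0 0.3; 51 0 0 0 0.3; 51 0 0 0 0.5; 51 0 0 0 0.7; 51 0 0 0 1; 51 0 0 0 1; 51 0 0 0 1; 51 0 0 0 1"

```text
clock: 25.6
position: [545.6, -49.9, 48.7]
ee_rot: [-0.636, -0.31, 0.636, -0.31]
contact_force: [-0.2, 0.1, -4.8]
gripper_width: 12.8
```

```bash
python3 st.py
```

```text
clock 25.6
position [545.631 -49.894  48.712]
contact_force [-0.241  0.078 -4.833]
wrist_torque [ 0.076 -0.069  0.061]
gripper_width 12.785
joints [ 0.205  0.408 -0.371 -0.    -0.792  0.703]
joint_efforts [-2.5900e-01 -3.8606e+01  1.5826e+01  3.7850e+00 -5.9000e-02 -3.3000e-02]
```

Call:
apply_moves:
  targets: "0 0 0 -3 1; 0 0 0 -6 1; 0 0 0 -9 1; 0 0 0 -12 1"

```text
clock: 25.93
position: [545.7, -49.9, 49.0]
ee_rot: [0.599, 0.375, -0.599, 0.375]
contact_force: [0.1, 0.3, -2.9]
gripper_width: 12.7
```

```bash
python3 st.py
```

```text
clock 25.933
position [545.704 -49.854  48.958]
contact_force [ 0.118  0.35  -2.91 ]
wrist_torque [ 0.208  0.193 -0.004]
gripper_width 12.659
joints [ 0.205  0.407 -0.371 -0.    -0.793  0.915]
joint_efforts [ -0.345 -37.611  15.563   3.795   0.094  -0.356]
```

Call:
apply_moves:
  targets: "0 0 0 -3 1; 0 0 0 -6 1; 0 0 0 -9 1; 0 0 0 -12 1"

```text
clock: 26.27
position: [545.8, -49.8, 49.2]
ee_rot: [0.557, 0.436, -0.557, 0.436]
contact_force: [0.2, 0.5, -1.2]
gripper_width: 13.0
```

```bash
python3 st.py
```

```text
clock 26.267
position [545.759 -49.806  49.243]
contact_force [ 0.233  0.479 -1.21 ]
wrist_torque [ 0.271  0.237 -0.258]
gripper_width 12.99
joints [ 0.205  0.407 -0.371 -0.    -0.793  1.124]
joint_efforts [ -0.384 -36.952  15.42    3.855   0.203  -0.245]
```

Call:
apply_moves:
  targets: "0 0 0 -2 1; 0 0 0 -4 1; 0 0 0 -4 1"

```text
clock: 26.52
position: [545.8, -49.8, 49.2]
ee_rot: [0.542, 0.454, -0.542, 0.454]
contact_force: [-0.6, 2.0, -1.2]
gripper_width: 13.1
```

```bash
python3 st.py
```

```text
clock 26.517
position [545.777 -49.794  49.235]
contact_force [-0.567  1.992 -1.19 ]
wrist_torque [ 0.409  0.295 -0.396]
gripper_width 13.091
joints [ 2.050e-01  4.070e-01 -3.710e-01 -1.000e-03 -7.930e-01  1.191e+00]
joint_efforts [ -0.203 -36.736  15.336   4.042   0.217   0.616]
```

Call:
apply_moves:
  targets: "0 0 0 0 0.3; 0 0 0 0 0.3; 0 0 0 0 0.3; 0 0 0 0 0.3; -15 0 0 0 0.3; -30 0 0 0 0.3; -45 0 0 0 0.3; -51 0 0 0 0.3; -51 0 0 0 0.3; -51 0 0 0 0.3"

```text
clock: 27.35
position: [545.7, -49.9, 99.6]
ee_rot: [0.542, 0.454, -0.542, 0.454]
contact_force: [-0.3, -0.6, -0.5]
gripper_width: 30.1
```

Call:
apply_moves:
  targets: "0 0 0 -7 0.3; 0 0 0 -14 0.3; 0 0 0 -21 0.3; 0 0 0 -22 0.3; 0 0 0 -22 0.3; 0 0 0 -22 0.3; 0 0 0 -22 0.3"

```text
clock: 27.93
position: [545.6, -50.0, 99.3]
ee_rot: [0.445, 0.549, -0.446, 0.549]
contact_force: [-0.2, 0.7, -0.4]
gripper_width: 30.0
```

```bash
python3 st.py; python3 - <<'E'
from bench import get_image
import cv2,numpy as np
W=get_image("wrist");print(W["world_from_camera"][:3,3]);np.save("w8.npy",W["world_from_camera"])
b=W["img"][...,::-1].copy();cv2.imwrite("pics/w8full.png",b)
a=cv2.imread("pics/w7full.png")
cv2.imwrite("pics/w78.png",cv2.resize(np.hstack([a[250:305,300:345],b[250:305,300:345]]),None,fx=8.8,fy=10.9,interpolation=0))
for c in(320,321,322):
  p=b[255:295,c:c+3].astype(float).mean(1);print(c);print("R",p[:,2].round().astype(int).tolist());print("B",p[:,0].round().astype(int).tolist())
cv2.imwrite("pics/g3_full.png",get_image("scene")["img"][...,::-1])
E
```

```text
clock 27.933
position [545.572 -49.983  99.285]
contact_force [-0.212  0.663 -0.396]
wrist_torque [-0.01  -0.011  0.027]
gripper_width 30.045
joints [ 0.205  0.345 -0.315 -0.    -0.911  1.574]
joint_efforts [-2.0000e-03 -3.4296e+01  1.5983e+01  3.5520e+00 -2.0000e-03 -9.0000e-03]
[614.12828122 -36.38230218 278.35667114]
320
R [100, 101, 106, 153, 172, 190, 205, 205, 201, 198, 195, 199, 183, 126, 78, 77, 81, 84, 123, 160, 170, 170, 170, 168, 168, 169, 168, 171, 174, 172, 172, 174, 196, 212, 215, 219, 221, 226, 228, 231]
B [33, 33, 34, 56, 63, 71, 80, 80, 78, 78, 74, 77, 77, 79, 78, 77, 81, 84, 131, 180, 196, 197, 196, 193, 193, 193, 193, 196, 199, 198, 197, 193, 157, 130, 132, 136, 138, 141, 144, 147]
321
R [97, 100, 104, 155, 176, 192, 206, 205, 200, 198, 195, 198, 181, 125, 78, 77, 81, 84, 122, 160, 170, 169, 168, 167, 167, 169, 170, 171, 174, 173, 172, 173, 196, 212, 213, 216, 219, 225, 228, 230]
B [30, 35, 34, 57, 65, 71, 80, 80, 78, 78, 74, 77, 77, 79, 77, 75, 81, 83, 129, 180, 196, 196, 194, 193, 192, 194, 195, 197, 200, 198, 198, 190, 155, 129, 130, 133, 136, 140, 143, 146]
322
R [99, 99, 103, 139, 166, 192, 205, 204, 199, 198, 196, 199, 188, 137, 84, 76, 79, 82, 112, 154, 169, 170, 168, 166, 168, 170, 171, 173, 174, 173, 172, 176, 198, 211, 213, 215, 217, 225, 227, 229]
B [32, 34, 33, 50, 59, 71, 79, 80, 77, 77, 75, 78, 77, 77, 76, 74, 78, 82, 116, 174, 195, 196, 193, 192, 193, 195, 197, 198, 199, 198, 198, 183, 148, 129, 130, 132, 135, 140, 142, 146]
```

View pics/w78.png

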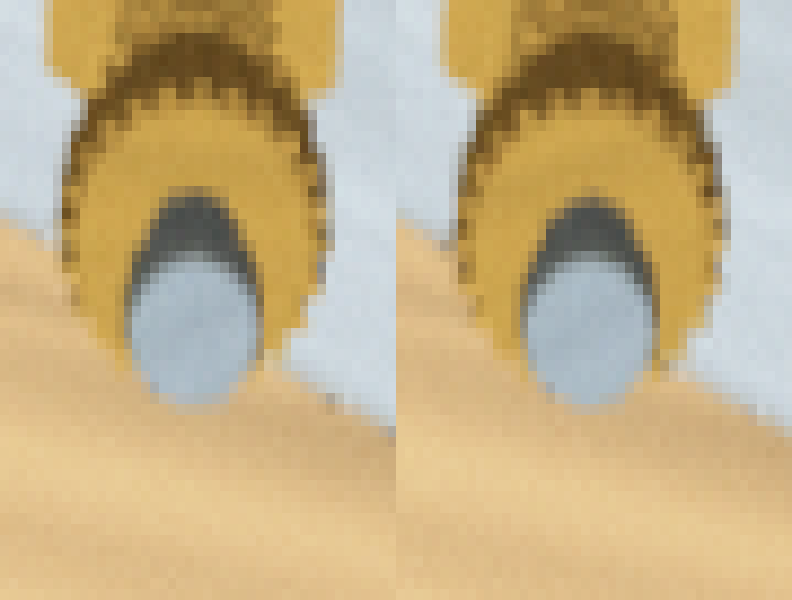

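Torque built up to −0.40 N m this time, so the nut is firmly against its stop. The picture shows it about 0.7 mm higher than before, so the earlier press must have been blocked short. I'll press again.

Call:
apply_moves:
  targets: "0 0 0 0 1; 0 0 0 0 1; 0 0 0 0 1; 0 0 0 0 1; 8 0 0 0 1; 15 0 0 0 1; 20 0 0 0 1; 23 0 0 0 1; 23 0 0 0 1; 23 0 0 0 1"

```text
clock: 28.87
position: [545.7, -50.0, 76.3]
ee_rot: [0.445, 0.55, -0.445, 0.549]
contact_force: [0.0, 0.4, 0.2]
gripper_width: 0.2
```

```bash
python3 - <<'E'
import cv2,numpy as np
a=cv2.imread("pics/scene0.png");g=cv2.imread("pics/g3_full.png");f=cv2.imread("pics/g2_full.png")
def m(A,B,r0,r1,c0=267,c1=282,pad=5):
    k=20
    t=cv2.resize(A[r0:r1,c0:c1],None,fx=k,fy=k,interpolation=cv2.INTER_CUBIC)
    b=cv2.resize(B[r0-pad:r1+pad,c0-1:c1+1],None,fx=k,fy=k,interpolation=cv2.INTER_CUBIC)
    _,v,_,l=cv2.minMaxLoc(cv2.matchTemplate(b,t,cv2.TM_CCOEFF_NORMED));return round(v,3),l[0]/k-1,l[1]/k-pad
print("g3 vs g2",m(f,g,212,223),"g3 vs a",m(a,g,216,224,267,282,6))
E
python3 st.py
```

```text
g3 vs g2 (0.988, 0.0, -0.2999999999999998) g3 vs a (0.848, -0.25, -3.4)
clock 28.867
position [545.684 -50.017  76.343]
contact_force [0.045 0.408 0.201]
wrist_torque [0.012 0.001 0.019]
gripper_width 0.199
joints [ 0.205  0.373 -0.341  0.    -0.858  1.576]
joint_efforts [-1.1000e-02 -3.4729e+01  1.5114e+01  3.3550e+00 -5.0000e-03 -0.0000e+00]
```

Call:
apply_moves:
  targets: "1 0 0 0 1; 1 0 0 0 1; 1 0 0 0 1"

```text
clock: 29.12
position: [545.9, -50.0, 75.9]
ee_rot: [0.445, 0.549, -0.445, 0.55]
contact_force: [-1.2, -0.6, -0.7]
gripper_width: -0.0
```

Call:
apply_moves:
  targets: "1 0 0 0 1; 2 0 0 0 1; 2 0 0 0 1; 2 0 0 0 1"

```text
clock: 29.45
position: [546.1, -49.9, 74.2]
ee_rot: [0.445, 0.549, -0.445, 0.55]
contact_force: [-0.7, -0.0, 4.0]
gripper_width: -0.0
```

Call:
apply_moves:
  targets: "1 0 0 0 1; 2 0 0 0 1; 2 0 0 0 1; 2 0 0 0 1"

```text
clock: 29.78
position: [546.1, -50.0, 72.1]
ee_rot: [0.445, 0.549, -0.445, 0.55]
contact_force: [-1.5, -0.2, 4.8]
gripper_width: -0.2
```

Call:
apply_moves:
  targets: "1 0 0 0 1; 2 0 0 0 1; 2 0 0 0 1; 2 0 0 0 1"

```text
clock: 30.12
position: [546.1, -50.0, 70.3]
ee_rot: [0.445, 0.549, -0.445, 0.55]
contact_force: [-2.0, 0.9, 6.1]
gripper_width: -0.1
```

Call:
apply_moves:
  targets: "1 0 0 0 1; 1 0 0 0 1; 1 0 0 0 1"

```text
clock: 30.37
position: [546.2, -50.0, 69.5]
ee_rot: [0.445, 0.549, -0.445, 0.55]
contact_force: [-1.1, 0.8, 7.4]
gripper_width: 0.1
```

Call:
apply_moves:
  targets: "1 0 0 0 1; 1 0 0 0 1; 1 0 0 0 1"

```text
clock: 30.62
position: [546.3, -50.0, 69.4]
ee_rot: [0.445, 0.549, -0.445, 0.55]
contact_force: [-3.9, 1.2, 12.1]
gripper_width: -0.2
```

Call:
apply_moves:
  targets: "1 0 0 0 1; 1 0 0 0 1; 1 0 0 0 1"

```text
clock: 30.87
position: [546.4, -50.0, 69.3]
ee_rot: [0.445, 0.549, -0.444, 0.55]
contact_force: [-5.2, 1.4, 16.5]
gripper_width: -0.1
```

Call:
apply_moves:
  targets: "1 0 0 0 1; 1 0 0 0 1; 1 0 0 0 1"

```text
clock: 31.12
position: [546.6, -50.1, 69.2]
ee_rot: [0.445, 0.549, -0.444, 0.551]
contact_force: [-6.2, 1.5, 20.1]
gripper_width: 0.1
```

Call:
apply_moves:
  targets: "0 0 0 0 1; 0 0 0 0 1; 0 0 0 0 1; 0 0 0 0 1; 0 0 0 0 1; 0 0 0 0 1; 0 0 0 0 1; 0 0 0 0 1"

```text
clock: 31.78
position: [546.6, -50.1, 69.2]
ee_rot: [0.445, 0.549, -0.444, 0.551]
contact_force: [-6.4, 1.9, 20.8]
gripper_width: -0.1
```

```bash
python3 - <<'E'
import cv2,numpy as np
from bench import get_image
im=get_image("scene")["img"][...,::-1].copy();cv2.imwrite("pics/p2.png",im)
a=cv2.imread("pics/scene0.png");p=cv2.imread("pics/p.png")
def m(A,B,r0,r1,c0=267,c1=282,pad=5):
    k=20
    t=cv2.resize(A[r0:r1,c0:c1],None,fx=k,fy=k,interpolation=cv2.INTER_CUBIC)
    b=cv2.resize(B[r0-pad:r1+pad,c0-1:c1+1],None,fx=k,fy=k,interpolation=cv2.INTER_CUBIC)
    _,v,_,l=cv2.minMaxLoc(cv2.matchTemplate(b,t,cv2.TM_CCOEFF_NORMED));return round(v,3),l[0]/k-1,l[1]/k-pad
print("p2 vs tight",m(a,im,216,226),"p2 vs p",m(p,im,216,226))
E
```

```text
p2 vs tight (0.988, 0.0, -0.09999999999999964) p2 vs p (0.986, 0.0, -0.15000000000000036)
```

Call:
apply_moves:
  targets: "-2 0 0 0 1; -6 0 0 0 1; -12 0 0 0 1; -30 0 0 0 1; -60 0 0 0 1; -80 0 0 0 1; -80 0 0 0 1; -80 0 0 0 1"

```text
clock: 32.5
position: [546.0, -49.7, 146.2]
ee_rot: [0.446, 0.549, -0.445, 0.55]
contact_force: [0.2, 0.5, -0.4]
gripper_width: -0.1
```

```bash
python3 look.py z; python3 cmp.py z; python3 - <<'E'
import cv2,numpy as np
g=cv2.imread("pics/g3_full.png");z=cv2.imread("pics/z_full.png");a=cv2.imread("pics/scene0.png")
d=cv2.absdiff(a,z).max(2)
for n,(x0,y0,x1,y1) in dict(offcut=(150,245,240,305),coupler=(268,320,292,340),knob=(215,190,248,235),wrench=(285,215,350,270)).items(): print(n,(d[y0:y1,x0:x1]>30).sum())
print((cv2.absdiff(g,z).max(2)[205:250,255:295]>25).sum())
E
```

```text
clock 32.6
position [544.687 -49.97  144.32 ]
contact_force [-0.277  0.329 -0.445]
wrist_torque [ 0.028  0.039 -0.031]
gripper_width 0.124
joints [ 2.040e-01  2.970e-01 -2.570e-01 -1.000e-03 -1.019e+00  1.576e+00]
offcut 0
coupler 0
knob 0
wrench 0
0
```

View pics/z_full.png

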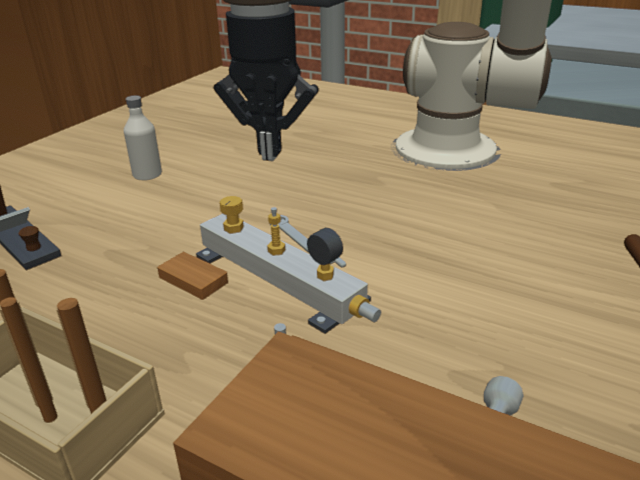

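View pics/z.png

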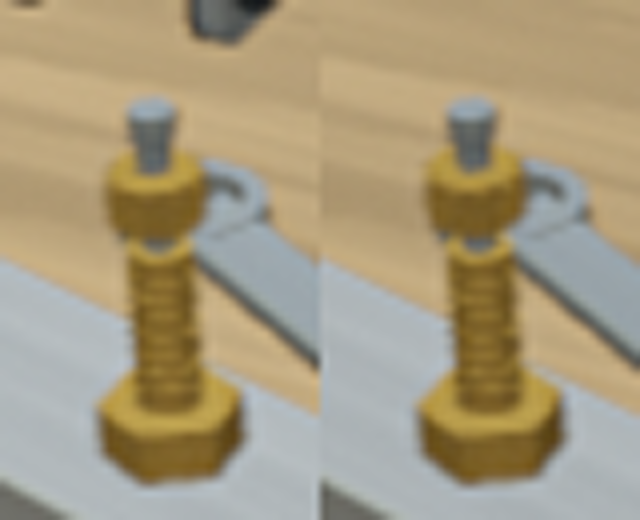

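The final picture shows the tip back up at (274,211) with the nut raised. The knob, offcut, coupler and spanner regions have not changed from the first picture, and nothing is touching the valve.

```bash
python3 -c "
from bench import job
print(job.job_done())"
```

```text
the job is handed in; nothing more can be done
None
```

The bleed was done and handed in at about 33 s: the lock nut is unscrewed and released, and the tip was pressed down and has sprung back up. No verdict was reported.

- **Nut:** it took four grasps. On the last one the wrist torque climbed to about 0.4 N m, so the nut was against its stop. Afterwards it stood about 0.7 mm higher in the wrist view than after the earlier grasps. In the scene view it had risen 3.4 px in all, where 3.6 px is expected at the stop.
- **Tip:** I pressed it twice. The first press came while the nut was probably about 0.4 rad short of its stop, so the tip may not have gone fully down. I then took the nut to its stop and pressed again, about 5 mm to a hard stop. I held it there for over a second, with the force reaching about 20 N, and let it go. The tip is back up.
- **Surroundings:** the flow knob, spanner, hose fitting and offcut show no change from the first picture, and the gripper is clear of everything.

**Checks that disagreed:**
- The reported TCP lay about 34 mm beyond the real fingertips, so I set the heights from the pictures and the contact force.
- My nut-height estimates before the last grasp varied from about 4.2 to 5.5 mm, which is why I grasped and pressed again.
- Both presses stopped at the same measured depth, within 0.1 mm. That does not fit well with the first one having been blocked short by the nut.

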